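# Load the coil carrier and shut its keeper bar

## Task

Swing the keeper bar of the deep blue carrier fully open, then take every yellow potted coil from the shallow tray and lower it gently onto the rubber at the bottom of a deep well, one coil to a well (any well), without dropping it in or pressing it down hard. When all the coils are in, swing the keeper bar shut until it is fully home; leave the yellow steel frame in the tray and everything else on the bench where they are.

Things in the scene. Friction and masses are not known exactly. Their poses are not given: they have to be found in the camera images.
- carrier: Deep blue carrier, fixed to the table: 108 (own x) x 340 (own y) x 85 mm high, five deep wells in a row along its own y. Origin: centre of its underside; z up. Walls and dividers 5 mm; each well is 98 mm (x) by 62 mm (y) inside, 75 mm deep above the liner: room for one coil at the bottom. Position and yaw vary.
- liner: Grey-black rubber liner, 4 mm thick, on the floor of all five wells (one piece, fixed in the carrier); origin: centre of its underside, 6 mm above the carrier's underside.
- keeper (a joint): Steel keeper bar: a 12 mm round rod along the carrier's y. 0 = shut, fully home on its stop, over the middle of the wells, 100 mm above the table; grows as it swings up and over to the carrier's own +x, to its stop at 1.75 rad (fully open, clear of the wells, outside the +x wall). Friction hinge (0.09 N m, about 2 N at the bar): stays where it is left.
- keeper_hinge (a point): Middle of the keeper's hinge axis (parallel to the carrier's y), 27 mm to the carrier's own +x of its centre, 55 mm above its underside. When shut, the bar lies 27 mm to -x of this axis and 45 mm above it; thin arms just outside the carrier's ends (180 mm from the middle) carry it. This point turns with the bar.
- grip_left (a point): On the axis of the red round hand grip (16 mm diameter, 56 mm long) at the carrier's +y end of the keeper bar, outside the arm, 216 mm from the bar's middle; free space all round it. Moves with the bar.
- grip_right (a point): The same at the carrier's -y end of the bar.
- tray: Shallow blue tray with brown card in it, fixed to the table: 210 (own x) x 300 (own y) mm, walls and dividers 20 mm high (measured from the table), 5 mm thick, floor top 5 mm above the table; 2 x 3 compartments (two along x, three along y), each about 97 x 93 mm. Origin: centre of its underside.
- well1 (a point): Centre of the floor of well 1 of the carrier, on top of the liner, 10 mm above the table (wells are 67 mm apart along the carrier's y; well 1 at the -y end).
- well2 (a point): Centre of the floor of well 2 of the carrier, on top of the liner, 10 mm above the table (wells are 67 mm apart along the carrier's y; well 1 at the -y end).
- well3 (a point): Centre of the floor of well 3 of the carrier, on top of the liner, 10 mm above the table (wells are 67 mm apart along the carrier's y; well 1 at the -y end).
- well4 (a point): Centre of the floor of well 4 of the carrier, on top of the liner, 10 mm above the table (wells are 67 mm apart along the carrier's y; well 1 at the -y end).
- well5 (a point): Centre of the floor of well 5 of the carrier, on top of the liner, 10 mm above the table (wells are 67 mm apart along the carrier's y; well 1 at the -y end).
- coil1: Yellow potted coil with a copper band: a rounded barrel 50 mm in diameter (straight-sided from 10 to 36 mm height) and 50 mm tall, domed top, narrower flat foot 36 mm across; about 180 g. Stands upright in a compartment of the tray at the start. Origin: its middle, on its axis, 25 mm above its foot; z along its axis, towards the dome. May be absent.
- coil2: Yellow potted coil with a copper band: a rounded barrel 50 mm in diameter (straight-sided from 10 to 36 mm height) and 50 mm tall, domed top, narrower flat foot 36 mm across; about 180 g. Stands upright in a compartment of the tray at the start. Origin: its middle, on its axis, 25 mm above its foot; z along its axis, towards the dome. May be absent.
- coil3: Yellow potted coil with a copper band: a rounded barrel 50 mm in diameter (straight-sided from 10 to 36 mm height) and 50 mm tall, domed top, narrower flat foot 36 mm across; about 180 g. Stands upright in a compartment of the tray at the start. Origin: its middle, on its axis, 25 mm above its foot; z along its axis, towards the dome. May be absent.
- coil4: Yellow potted coil with a copper band: a rounded barrel 50 mm in diameter (straight-sided from 10 to 36 mm height) and 50 mm tall, domed top, narrower flat foot 36 mm across; about 180 g. Stands upright in a compartment of the tray at the start. Origin: its middle, on its axis, 25 mm above its foot; z along its axis, towards the dome. May be absent.
- coil5: Yellow potted coil with a copper band: a rounded barrel 50 mm in diameter (straight-sided from 10 to 36 mm height) and 50 mm tall, domed top, narrower flat foot 36 mm across; about 180 g. Stands upright in a compartment of the tray at the start. Origin: its middle, on its axis, 25 mm above its foot; z along its axis, towards the dome. May be absent.
- frame: Bystander: yellow steel mounting frame with dark core, 40 x 30 x 34 mm, in a tray compartment. Origin: centre of its underside.
- tape: Bystander: yellow tape roll, 90 mm across, 24 mm high. Origin: centre of its underside.
- can: Bystander: metal can, 60 mm across, 95 mm tall. Origin: centre of its underside.
- mug: Bystander: white mug, 76 mm across, 85 mm tall. Origin: centre of its underside.
- driver: Bystander: red screwdriver lying on the table. Origin: centre of its underside.
- screwbox: Bystander: red open box of 100 x 140 x 40 mm. Origin: centre of its underside.
- jar: Bystander: amber glass jar, 56 mm across, 70 mm tall. Origin: centre of its underside.

How it is judged:
By the outcome, as a careful person would: the job done as asked, in the order asked, and still so for the second after the job is handed in, with the robot touching nothing.
Of coil1, coil2, coil3, coil4, coil5 only 3 to 5 are there at a start; the rules pass over those that are not, and their reading is None.
At some moment in a run one of coil1, coil2, coil3, coil4, coil5 may be knocked a few centimetres aside while the robot is not near it.
It also fails if it takes over 210 s, if anything falls off the work surface, if the arm or the gripper's body presses on something with over 40 N, if the wrist force passes 120 N, or if a joint passes its speed limit or range.

## Robot

A 6-joint arm with a two-finger parallel gripper is mounted at the origin on the work surface. World frame = base frame: x ahead of the robot, y to its left, z up, the work surface at z = 0. Lengths are in m, angles in rad, forces in N, time in s.
With the tool pointing down it reaches from about 0.3 to 0.775 m from the base axis. Payload 14.6 kg.
Tool frame: the origin (TCP) lies at the very end of the fingers, on their centre line; the grasp point (between the pads) lies 19 mm behind it; z points along the fingers, y is the line along which they close (so a half turn about z gives the same grasp; the last joint's range is limited). The gripper opens to 94 mm and grips with 3 to 60 N. Pads are 16 mm wide; open, the fingers measure 119 mm over their backs; the gripper's body (75 mm by 177 mm) begins 78 mm behind the grasp point.
Start: joints at [-1.268, 0.3, 1.521, -0, 1.321, -0.067], TCP at [0.199, -0.513, 0.175] pointing down, gripper open.
Joint ranges: [-3.03, 3.03], [-0.79, 2.21], [0.23, 2.52], [-1.04, 4.18], [0, 3.07], [-2.55, 2.55]. Speed limits (rad/s): [2.22, 2.22, 2.57, 3.14, 3.14, 3.14].

## Interface

Orientations are given as [roll, pitch, yaw] about the fixed x, y, z axes, in that order (R = Rz(yaw) Ry(pitch) Rx(roll)).
In Python, from station import ctrl gives the robot as it stands. The module is installed in compiled form; this text tells all that it offers.
- The arm moves only by the tool step_arm, never from a script. Its argument "deltas" is a list of rows, each an object with "dp": the shift along the tool's x, y, z scaled (see below), a list of three; "twist": the turn about the tool's z scaled (see below). In form: [{"dp": [tx, ty, tz], "twist": twist}, ...]. A call has 1 to 12 rows; each row shifts and turns the commanded pose from where the row before left it, along the tool's axes as they then stand; what a row does not reach is not made up. The controller multiplies each number of a shift by 0.04 m and each number of a turn by 4 degrees. A row lasts 1/10 s, in which the tool goes at most 50 mm and 8.59 degrees, less where a joint would pass 70% of its speed; a pose out of reach is approached as far as the arm can. A call with a number of a shift or a turn outside -1 to 1 is refused whole. A call with a gripper value outside its range is refused whole. "gripper" is the opening, from -1 (shut) to 1 (fully open), set as the call begins (left out, the last holds). The fingers move at their own pace and stop on an object; "squeeze" is the grip in N (left out, the last holds). Time passes only in rows, so rows that do not move let the fingers close. It gives the time, the measured TCP pose, the force, the opening and the grip force at its end, in the units of the state.
- ctrl.get_obs(): the state, without advancing time (a new reading comes with each control period).
- ctrl.camera(name): name is "scene" or "side" or "wrist"; returns (picture, depth): 400x640x3 uint8, red, green, blue; 400x640 float32, m along the optical axis (not along the pixel's ray), 0 where there is no reading.
- ctrl.get_calibration(name): a dict with "fx", "fy", "cx", "cy" (pixels), "world_to_cam" (4x4, takes a point from world to camera coordinates); the wrist camera has in their place "hand_eye" (4x4, takes a point from camera to tool coordinates, whose origin is the TCP and whose axes are the flange's). Camera axes: x right, y down, z forward; pixel columns grow to the right and rows downward; lengths in m; the calibration is good to about 2 mm. A picture is of the moment at which its call begins: read the wrist's pose just before it. get_calibration takes no time and is no camera call.
- ctrl.hand_in(): hands the job in; it is judged then, once.
Trained networks look in the newest picture that a camera, given by its name, has taken for a name from the list of things; names that differ only in an ending like _2 or _b are one class to them, and where a whole thing is asked for, a point or a joint stands for the part that bears it (a point fixed in the world has none). Each returns a list of dicts, best first, with "conf" (0 to 1); they miss things now and then, are a little off and sometimes report something else, mostly with a low value. They report only what shows in the picture. A call takes as long as a camera call.
- ctrl.spot_in(camera, label): "rect" ([left, top, right, bottom] as shares, 0 to 1, of the picture: columns of its width, rows of its height, round what is visible of it).
- ctrl.cut_out(camera, label): "pixels" (400x640 bool, what is visible of it) and "rect" ([left, top, right, bottom] as shares, 0 to 1, of the picture: columns of its width, rows of its height, round what is visible of it).
The state is a dict: "time_s": time; "qpos": joint angles; "joint_vel": joint speeds; "tau": joint torques, N m; "ee_pos": TCP position; "eef_rot": TCP orientation; "force": force on the tool from outside, world axes, zero at the start; "moment": the same for the moment, N m; "grip_width": finger opening in m; "grip_force": force on a finger pad.
Only numpy, scipy, OpenCV 4.12 (cv2) and the standard library are available. Lean on these libraries where they do the work, as an engineer would, in place of code of your own. Each camera call takes 0.05 s, during which the arm holds its last target. There are 200 camera calls.

## Working session

There is one attempt and no reset: what is moved stays moved. The work goes in short steps, Python scripts to look and compute and a tool call to move; the robot and the scene stay as the last step left them, time stands still between calls to the robot, and variables do not carry over. Pictures are saved under pics/ and viewed, at most 14 in all, crops included, and the job is handed in when it is done.

Besides the shell and the picture viewer there is one more tool, called after ">>>" as a command line: name --argument value ..., lists and objects as JSON in quotes. step_arm: Moves the arm, as the interface text tells. Its arguments: {"type":"object","properties":{"deltas":{"type":"array"},"gripper":{"type":"number"},"squeeze":{"type":"number"}},"required":["deltas"]}

```bash
mkdir -p pics
cat > h.py <<'E'
from station import ctrl
import numpy as np, cv2
def shot(n,f=None):
    p,d=ctrl.camera(n)
    if f: cv2.imwrite('pics/'+f,p[:,:,::-1])
    return p,d
def pts(n,d,mask):
    c=ctrl.get_calibration(n); v,u=np.nonzero(mask&(d>0)); z=d[v,u]
    P=np.c_[(u-c['cx'])*z/c['fx'],(v-c['cy'])*z/c['fy'],z,np.ones(len(z))]
    return (P@np.linalg.inv(c['world_to_cam']).T)[:,:3]
E
python3 - <<'E'
from h import *
o=ctrl.get_obs();print({k:np.round(v,3).tolist() for k,v in o.items()})
P,D=[],[]
for n in('scene','side'):
    p,d=shot(n,n+'0.png');c=ctrl.get_calibration(n)
    np.savez(n+'0.npz',p=p,d=d)
    print(n,np.round(np.linalg.inv(c['world_to_cam']),3).tolist(),c['fx'])
    for l in('carrier','tray','coil1','frame','keeper','grip_left','grip_right'):
        for r in ctrl.cut_out(n,l):
            q=pts(n,d,r['pixels'])
            if len(q)==0: continue
            print(l,round(r['conf'],2),(np.array(r['rect'])*[640,400,640,400]).round().astype(int),len(q),np.median(q,0).round(3),np.percentile(q,2,axis=0).round(3),np.percentile(q,98,axis=0).round(3))
print(np.round(ctrl.get_calibration('wrist')['hand_eye'],3))
E
```

```text
{'time_s': 0.0, 'qpos': [-1.268, 0.3, 1.522, -0.0, 1.321, -0.067], 'joint_vel': [-0.001, 0.001, 0.0, -0.0, 0.001, -0.001], 'tau': [0.002, -53.18, -35.273, 0.071, 0.024, -0.0], 'ee_pos': [0.199, -0.513, 0.174], 'eef_rot': [-3.14, -0.0, 0.37], 'force': [-0.289, -0.893, 0.07], 'moment': [-0.022, -0.036, 0.036], 'grip_force': 0.0, 'grip_width': 0.094}
scene [[0.855, 0.308, -0.418, 1.29], [0.519, -0.509, 0.687, -1.151], [-0.001, -0.804, -0.595, 1.077], [0.0, 0.0, 0.0, 1.0]] 451.64011136148446
carrier 0.55 [217 181 303 273] 3596 [ 0.524 -0.262  0.061] [ 0.453 -0.426  0.003] [ 0.567 -0.058  0.11 ]
tray 0.77 [294 156 375 217] 2160 [0.563 0.172 0.007] [ 0.459  0.032 -0.003] [0.675 0.336 0.038]
coil1 0.63 [345 177 353 193] 144 [0.626 0.173 0.04 ] [0.602 0.16  0.008] [0.645 0.2   0.057]
coil1 0.53 [330 191 345 203] 151 [0.633 0.068 0.04 ] [0.609 0.053 0.009] [0.652 0.092 0.055]
keeper 0.69 [217 180 304 262] 367 [ 0.523 -0.284  0.107] [ 0.475 -0.465  0.044] [ 0.534 -0.002  0.113]
grip_left 0.82 [220 180 300 263] 359 [ 0.523 -0.313  0.108] [ 0.511 -0.466  0.084] [ 0.535 -0.002  0.113]
grip_right 
[... 929 characters left out ...]
223] 2954 [ 0.502 -0.192  0.065] [ 0.447 -0.399  0.006] [ 0.558 -0.025  0.112]
coil1 0.18 [196 344 269 373] 584 [0.577 0.537 0.022] [ 0.52   0.523 -0.   ] [0.71  0.547 0.029]
keeper 0.76 [346 121 396 208] 433 [ 0.515 -0.192  0.109] [ 0.502 -0.459  0.036] [0.544 0.012 0.114]
keeper 0.16 [304 220 318 238] 234 [0.617 0.094 0.045] [0.599 0.067 0.015] [0.641 0.106 0.057]
grip_left 0.75 [351 125 395 207] 337 [ 0.513 -0.144  0.11 ] [ 0.501 -0.445  0.046] [0.533 0.011 0.115]
grip_right 0.71 [352 125 397 212] 353 [ 0.513 -0.164  0.11 ] [ 0.501 -0.445  0.101] [0.526 0.013 0.115]
[[ 0.001 -0.96  -0.279  0.081]
 [ 1.     0.001 -0.     0.   ]
 [ 0.    -0.279  0.96  -0.21 ]
 [ 0.     0.     0.     1.   ]]
```

View pics/scene0.png

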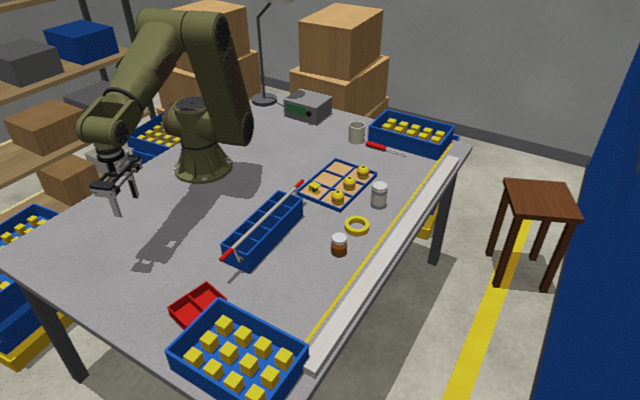

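View pics/side0.png

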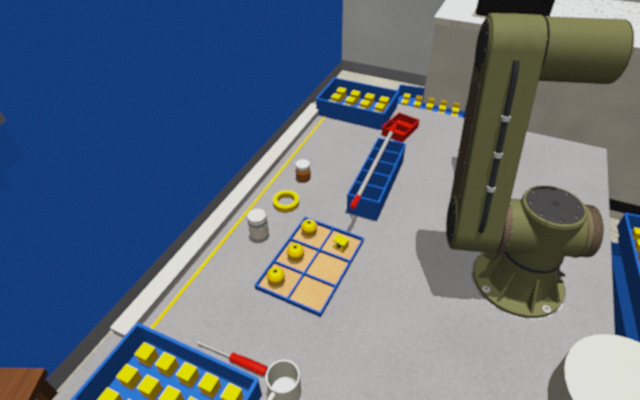

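The scene view shows three coils at pixels (337,197), (349,184) and (363,171), the frame at (314,188), and the carrier running from (235,255) to (290,200). The side view agrees. Next I fit the poses precisely.

Run:
```python
from h import *
A=[]
for n in('scene','side'):
    z=np.load(n+'0.npz');p,d=z['p'],z['d']
    hsv=cv2.cvtColor(p,cv2.COLOR_RGB2HSV)
    P=pts(n,d,np.ones(d.shape,bool)); H=hsv[d>0]
    reg=(P[:,0]>.4)&(P[:,0]<.62)&(P[:,1]>-.52)&(P[:,1]<.06)&(P[:,2]>.02)
    P,H=P[reg],H[reg]
    blue=(H[:,0]>100)&(H[:,0]<130)&(H[:,1]>120)
    red=((H[:,0]<8)|(H[:,0]>172))&(H[:,1]>130)
    top=blue&(P[:,2]>.08)&(P[:,2]<.092)
    r=cv2.minAreaRect(P[top,:2].astype(np.float32)*1000); print(n,'carrier top',r,top.sum())
    bar=(P[:,2]>.098)&~blue
    l=cv2.fitLine(P[bar].astype(np.float32),cv2.DIST_HUBER,0,.01,.01).ravel();print('bar',l.round(4),bar.sum())
    for s in(1,-1):
        g=P[red&(P[:,2]>.06)&(s*(P[:,1]+.23)>0)]
        print('grip',len(g),g.mean(0).round(4) if len(g) else 0,np.percentile(g,[2,98],axis=0).round(3).tolist() if len(g) else 0)
    yaw=np.arctan2(l[1],l[0]); 
    np.savez(n+'reg.npz',P=P,H=H)
    # arm points: along bar axis
    u=l[:2]/np.hypot(*l[:2]);u=u*np.sign(u[1]);v=np.array([u[1],-u[0]])
    q=(P[:,:2]-[.517,-.227])@np.c_[v,u]
    m=~blue&(abs(abs(q[:,1])-.18)<.02)&(P[:,2]>.03)&(abs(q[:,0])<.08)
    for s in(1,-1):
        k=m&(s*q[:,1]>0); print('arm',s,np.c_[q[k],P[k,2]].round(3)[::max(1,k.sum()//14)].tolist())
    # enlarged crop
    x0,y0,x1,y1=(210,165,320,285) if n=='scene' else (335,110,420,235)
    cv2.imwrite(f'pics/c_{n}.png',cv2.resize(p[y0:y1,x0:x1,::-1],None,fx=4.5,fy=4.5,interpolation=cv2.INTER_CUBIC))
a=cv2.imread('pics/c_scene.png');b=cv2.imread('pics/c_side.png');h=560
a=a[:h];b=b[:h];hh=min(len(a),len(b));o=np.hstack([a[:hh],b[:hh]]);s=min(1,800/o.shape[1]);cv2.imwrite('pics/crop.png',cv2.resize(o,None,fx=s,fy=s))
```

```text
scene carrier top ((508.7051086425781, -226.71334838867188), (110.13314056396484, 345.79400634765625), 1.7835513353347778) 420
bar [-0.0345  0.9994  0.0012  0.5217 -0.2598  0.1074] 441
grip 36 [ 0.5152 -0.0136  0.1087] [[0.509, -0.038, 0.102], [0.521, 0.013, 0.113]]
grip 71 [ 0.5291 -0.442   0.1081] [[0.522, -0.468, 0.101], [0.536, -0.414, 0.113]]
arm 1 [[0.001, 0.199, 0.112], [0.009, 0.194, 0.113], [0.001, 0.192, 0.107], [0.01, 0.186, 0.11], [0.004, 0.181, 0.106], [0.003, 0.168, 0.109], [-0.063, 0.167, 0.082], [0.008, 0.168, 0.107], [0.007, 0.183, 0.092], [0.009, 0.172, 0.09], [0.009, 0.177, 0.083], [0.007, 0.167, 0.085], [-0.02, 0.167, 0.065], [-0.033, 0.166, 0.047], [-0.04, 0.161, 0.038], [0.044, 0.167, 0.033]]
arm -1 [[-0.063, -0.161, 0.082], [0.009, -0.166, 0.11], [0.002, -0.178, 0.108], [0.006, -0.178, 0.106], [0.007, -0.184, 0.107], [0.007, -0.185, 0.104], [0.002, -0.18, 0.093], [0.004, -0.174, 0.085], [0.01, -0.186, 0.089], [0.013, -0.181, 0.078], [0.015, -0.18, 0.069], [0.022, -0.175, 0.064], [0.027, -0.167, 0.055], [0.02, -0.18, 0.053]]
side carrier top ((502.6829833984375,
[... 328 characters left out ...]
.107], [-0.004, 0.169, 0.11], [-0.003, 0.176, 0.111], [-0.002, 0.172, 0.104], [-0.003, 0.186, 0.112], [0.001, 0.193, 0.113], [0.015, 0.167, 0.081], [-0.005, 0.167, 0.087], [-0.009, 0.193, 0.107], [-0.003, 0.171, 0.082], [0.041, 0.168, 0.055], [0.038, 0.168, 0.052], [0.003, 0.17, 0.061], [0.041, 0.166, 0.035], [0.03, 0.168, 0.036], [0.012, 0.171, 0.032]]
arm -1 [[0.003, -0.198, 0.111], [-0.006, -0.194, 0.111], [0.001, -0.179, 0.11], [-0.001, -0.17, 0.112], [-0.005, -0.174, 0.106], [0.041, -0.164, 0.087], [0.026, -0.166, 0.085], [-0.004, -0.168, 0.087], [-0.017, -0.164, 0.088], [0.0, -0.161, 0.077], [-0.003, -0.163, 0.072], [-0.0, -0.161, 0.068], [0.003, -0.165, 0.055], [0.011, -0.169, 0.037]]
```

View pics/crop.png

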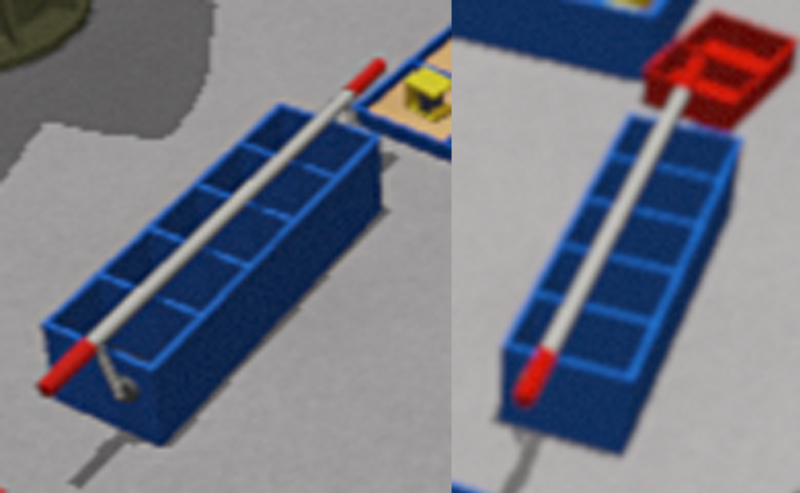

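The bar sits about 12 mm to +x of the carrier's centre and slightly high, so the keeper starts ajar by about 0.25 rad. Its arm runs toward world +x, so the carrier's yaw is about +2° and it opens toward world +x. First I turn the tool so its closing line lies along the carrier's x.

>>> step_arm --deltas '[{"dp":[0,0,-0.2],"twist":-1},{"dp":[0,0,-0.2],"twist":-1},{"dp":[0,0,-0.2],"twist":-1},{"dp":[0,0,-0.2],"twist":-1},{"dp":[0,0,-0.2],"twist":-1},{"dp":[0,0,-0.2],"twist":-1},{"dp":[0,0,-0.2],"twist":-1},{"dp":[0,0,-0.2],"twist":-1},{"dp":[0,0,-0.2],"twist":-1},{"dp":[0,0,-0.2],"twist":-1},{"dp":[0,0,0],"twist":-1},{"dp":[0,0,0],"twist":-1}]' --gripper -1

```text
time_s: 2.0
ee_pos: [0.1988, -0.5129, 0.255]
eef_rot: [3.141, 0.0, 1.21]
force: [1.1, 0.0, 0.4]
grip_width: 0.0018
grip_force: 0.0
```

>>> step_arm --deltas '[{"dp":[0,0,0],"twist":-1},{"dp":[0,0,0],"twist":-1},{"dp":[0,0,0],"twist":-1},{"dp":[0,0,0],"twist":-1},{"dp":[0,0,0],"twist":-1},{"dp":[0,0,0],"twist":-0.7}]'

```text
time_s: 2.6
ee_pos: [0.1988, -0.5128, 0.2547]
eef_rot: [3.142, -0.0, 1.608]
force: [-0.3, 0.5, -0.1]
grip_width: 0.0006
grip_force: 0.0
```

>>> step_arm --deltas '[{"dp":[0.69,0.79,-0.25]},{"dp":[0.69,0.79,-0.25]},{"dp":[0.69,0.79,-0.25]},{"dp":[0.69,0.79,-0.25]},{"dp":[0.69,0.79,-0.25]},{"dp":[0.69,0.79,-0.25]},{"dp":[0.69,0.79,-0.25]},{"dp":[0.69,0.79,-0.25]},{"dp":[0.69,0.79,0]},{"dp":[0.69,0.79,0]},{"dp":[0,0,0]},{"dp":[0,0,0]}]'

```text
invalid input at $.deltas[0]: expected keys dp, twist
```

```bash
cat >> h.py <<'E'
from scipy.spatial.transform import Rotation as R
def wcam():
    o=ctrl.get_obs(); p,d=ctrl.camera('wrist'); c=ctrl.get_calibration('wrist')
    T=np.eye(4);T[:3,:3]=R.from_euler('xyz',o['eef_rot']).as_matrix();T[:3,3]=o['ee_pos']
    return o,p,d,c,T@c['hand_eye']
def wpts(d,c,M,mask):
    v,u=np.nonzero(mask&(d>0)); z=d[v,u]
    P=np.c_[(u-c['cx'])*z/c['fx'],(v-c['cy'])*z/c['fy'],z,np.ones(len(z))]
    return (P@M.T)[:,:3],(v,u)
E
python3 - <<'E'
from h import *
o,p,d,c,M=wcam();print(o['ee_pos'],c['fx'])
cv2.imwrite('pics/w1.png',p[:,:,::-1])
P,(v,u)=wpts(d,c,M,d>0);hsv=cv2.cvtColor(p,cv2.COLOR_RGB2HSV)[v,u];rgb=p[v,u].astype(int)
np.savez('w1.npz',P=P,hsv=hsv,rgb=rgb)
print(np.histogram(P[:,2],bins=np.arange(-.01,.13,.01)))
blue=(hsv[:,0]>100)&(hsv[:,0]<130)&(hsv[:,1]>120)
t=blue&(abs(P[:,2]-.085)<.004)
print(t.sum(),cv2.minAreaRect(P[t,:2].astype(np.float32)*1000),np.median(P[t,2]))
red=((hsv[:,0]<8)|(hsv[:,0]>172))&(hsv[:,1]>130)&(P[:,2]>.07)
bar=(P[:,2]>.097)&~blue&(P[:,2]<.13)
print(bar.sum(),cv2.fitLine(P[bar].astype(np.float32),cv2.DIST_HUBER,0,.01,.01).ravel(),cv2.minAreaRect(P[bar,:2].astype(np.float32)*1000),np.percentile(P[bar,2],[50,95]))
E
```

```text
[ 0.19876651 -0.51279056  0.25474111] 289.75874680736376
(array([55052, 99549,  3925,  2906,  3454,  2860,  1915,  1232,  1882,
        2473,    25,  1333,  1138,     0]), array([-0.01,  0.  ,  0.01,  0.02,  0.03,  0.04,  0.05,  0.06,  0.07,
        0.08,  0.09,  0.1 ,  0.11,  0.12,  0.13]))
1978 ((547.2036743164062, -463.4862365722656), (130.4164276123047, 385.79144287109375), 18.670299530029297) 0.08477088703529426
2471 [-0.03082489  0.999486   -0.00880293  0.5177435  -0.3825707   0.10897666] ((520.3828735351562, -382.74945068359375), (16.3387508392334, 174.78765869140625), 1.4688986539840698) [0.10973568 0.11284463]
```

View pics/w1.png

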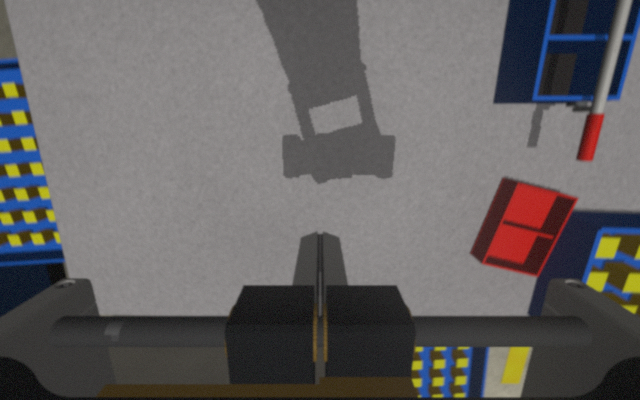

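The call needed "twist" in each row, so the arm didn't move. The picture shows the carrier's -y end at pixel (570,50) and the red grip at (590,135), with +y up and +x right. I repeat the move.

>>> step_arm --deltas '[{"dp":[0.5,0.79,-0.25],"twist":0},{"dp":[0.5,0.79,-0.25],"twist":0},{"dp":[0.5,0.79,-0.25],"twist":0},{"dp":[0.5,0.79,-0.25],"twist":0},{"dp":[0.5,0.79,-0.25],"twist":0},{"dp":[0.5,0.79,-0.25],"twist":0},{"dp":[0.5,0.79,-0.25],"twist":0},{"dp":[0.5,0.79,-0.25],"twist":0},{"dp":[0.5,0.79,0],"twist":0},{"dp":[0.5,0.79,0],"twist":0},{"dp":[0,0,0],"twist":0},{"dp":[0,0,0],"twist":0}]'

```text
time_s: 3.85
ee_pos: [0.5079, -0.3017, 0.3344]
eef_rot: [-3.141, -0.0, 1.606]
force: [0.3, -0.5, -1.0]
grip_width: 0.0006
grip_force: 0.0
```

Run:
```python
from h import *
o,p,d,c,M=wcam();print(o['ee_pos'],c['fx'])
cv2.imwrite('pics/w2.png',p[:,:,::-1])
P,(v,u)=wpts(d,c,M,d>0);hsv=cv2.cvtColor(p,cv2.COLOR_RGB2HSV)[v,u]
np.savez('w2.npz',P=P,hsv=hsv)
near=(abs(P[:,0]-.51)<.1)&(P[:,1]>-.43)&(P[:,1]<.02)
blue=(hsv[:,0]>100)&(hsv[:,0]<130)&(hsv[:,1]>120)&near
t=blue&(abs(P[:,2]-.085)<.0035)
print(t.sum(),cv2.minAreaRect(P[t,:2].astype(np.float32)*1000),np.median(P[t,2]))
bar=(P[:,2]>.097)&~blue&(P[:,2]<.13)&(abs(P[:,0]-.51)<.1)
print(bar.sum(),cv2.fitLine(P[bar].astype(np.float32),cv2.DIST_HUBER,0,.01,.01).ravel(),cv2.minAreaRect(P[bar,:2].astype(np.float32)*1000),np.percentile(P[bar,2],[50,95]))
yel=(hsv[:,0]>20)&(hsv[:,0]<35)&(hsv[:,1]>120)&(P[:,1]>0)&(P[:,1]<.35)&(P[:,2]>.025)
print(yel.sum())
```

```text
[ 0.50787781 -0.30165626  0.33438387] 289.75874680736376
2483 ((505.5955810546875, -231.1405487060547), (107.27983093261719, 336.0281066894531), 2.072591543197632) 0.08516792412806173
1919 [-0.03513367  0.9993796   0.00248897  0.5161395  -0.25409755  0.11015421] ((515.9976196289062, -234.36492919921875), (11.99479866027832, 325.5053405761719), 2.044736623764038) [0.11018881 0.11200674]
0
```

View pics/w2.png

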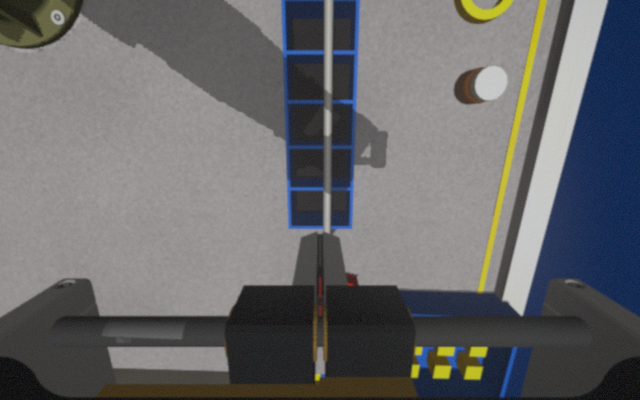

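The wrist picture shows the carrier straight ahead, with its near end at row 228 and the rod at columns 322–330. Carrier centre is about (0.5055, -0.228), yaw 2.05°, and the rod is 10 mm to +x. I move to the left grip, looking at the tray and the carrier's end on the way.

>>> step_arm --deltas '[{"dp":[0.73,-0.07,0],"twist":0},{"dp":[0.73,-0.07,0],"twist":0},{"dp":[0.73,-0.07,0],"twist":0},{"dp":[0.73,-0.07,0],"twist":0},{"dp":[0.73,-0.07,0],"twist":0},{"dp":[0.73,-0.07,0],"twist":0},{"dp":[0.73,-0.07,0],"twist":0},{"dp":[0.73,-0.07,0],"twist":0},{"dp":[0.73,-0.07,0],"twist":0},{"dp":[0.73,-0.07,0],"twist":0},{"dp":[0,0,0],"twist":0},{"dp":[0,0,0],"twist":0}]'

```text
time_s: 5.1
ee_pos: [0.4693, -0.0117, 0.3351]
eef_rot: [3.141, 0.0, 1.605]
force: [0.5, 0.4, -1.0]
grip_width: 0.0003
grip_force: 0.0
```

```bash
cat >> h.py <<'E'
def coils(P,hsv,box=(.45,.70,.0,.36)):
    y=(hsv[:,0]>18)&(hsv[:,0]<36)&(hsv[:,1]>120)&(P[:,0]>box[0])&(P[:,0]<box[1])&(P[:,1]>box[2])&(P[:,1]<box[3])&(P[:,2]>.025)
    Q=P[y]; out=[]
    from scipy.cluster.hierarchy import fcluster,linkage
    if len(Q)<30: return out
    S=Q[::max(1,len(Q)//1500)]
    L=fcluster(linkage(S[:,:2],'single'),.012,'distance')
    for k in set(L):
        q=S[L==k]
        if len(q)<8: continue
        (cx,cy),r=cv2.minEnclosingCircle((q[:,:2]*1000).astype(np.float32))
        out.append((round(cx/1000,4),round(cy/1000,4),round(r,1),q[:,2].max().round(4),len(q),q[:,:2].mean(0).round(4).tolist()))
    return out
E
python3 - <<'E'
from h import *
o,p,d,c,M=wcam();print(o['ee_pos'])
cv2.imwrite('pics/w3.png',p[:,:,::-1])
P,(v,u)=wpts(d,c,M,d>0);hsv=cv2.cvtColor(p,cv2.COLOR_RGB2HSV)[v,u]
for r in coils(P,hsv): print(r)
blue=(hsv[:,0]>100)&(hsv[:,0]<130)&(hsv[:,1]>120)
t=blue&(abs(P[:,2]-.085)<.0035)&(abs(P[:,0]-.51)<.1)&(P[:,1]<.0)
print(t.sum(),cv2.minAreaRect(P[t,:2].astype(np.float32)*1000) if t.sum() else 0,np.percentile(P[t,1],99.5) if t.sum() else 0)
t=blue&(abs(P[:,2]-.02)<.004)&(abs(P[:,0]-.57)<.14)&(P[:,1]>.0)&(P[:,1]<.36)
print('tray',cv2.minAreaRect(P[t,:2].astype(np.float32)*1000),np.median(P[t,2]))
E
```

```text
[ 0.46927516 -0.01174599  0.33509908]
(0.6171, 0.1862, 24.9, np.float64(0.0569), 431, [0.6139, 0.1839])
(0.6232, 0.0801, 24.7, np.float64(0.0569), 352, [0.6201, 0.0802])
(0.511, 0.0926, 24.7, np.float64(0.0426), 231, [0.5107, 0.0929])
(0.4759, 0.009, 26.2, np.float64(0.4976), 1032, [0.47, 0.0083])
698 ((505.7659912109375, -228.3874969482422), (106.93539428710938, 340.1772155761719), 1.9944216012954712) -0.05716712811971415
tray ((564.0130615234375, 147.47390747070312), (223.92942810058594, 208.9781951904297), 87.84400177001953) 0.019203921258131695
```

View pics/w3.png

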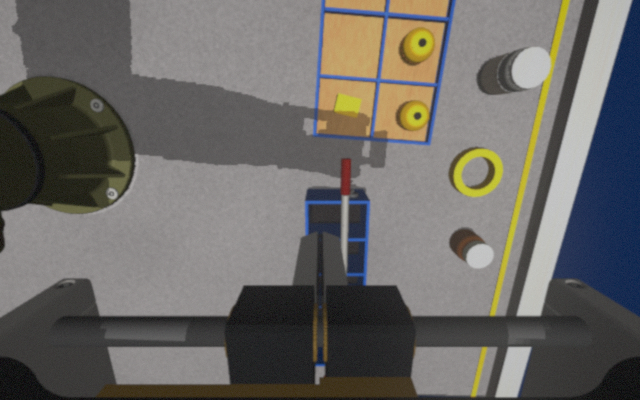

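Two coils are at pixels (418,45) and (413,115), the third is out of view above, and the frame is at (348,104). The carrier's end confirms its centre at (0.5058, -0.2284). I lower beside the grip and push.

>>> step_arm --deltas '[{"dp":[0,0,0.9],"twist":0},{"dp":[0,0,0.9],"twist":0},{"dp":[0,0,0.9],"twist":0},{"dp":[0,0,0.9],"twist":0},{"dp":[0,0,0.9],"twist":0},{"dp":[0,0,0.9],"twist":0},{"dp":[0,0,0.9],"twist":0},{"dp":[0,0,0.7],"twist":0},{"dp":[0,0,0],"twist":0}]'

```text
time_s: 6.05
ee_pos: [0.4675, -0.0121, 0.0518]
eef_rot: [-3.136, -0.001, 1.604]
force: [-0.9, -0.9, 0.4]
grip_width: 0.0004
grip_force: 0.0
```

>>> step_arm --deltas '[{"dp":[0,0.15,0],"twist":0},{"dp":[0,0.15,0],"twist":0},{"dp":[0,0.15,0],"twist":0},{"dp":[0,0.15,0],"twist":0},{"dp":[0,0.15,0],"twist":0}]'

```text
time_s: 6.55
ee_pos: [0.5001, -0.0101, 0.0552]
eef_rot: [3.141, 0.0, 1.606]
force: [-2.8, 0.5, 2.1]
grip_width: 0.0006
grip_force: 1.4
```

>>> step_arm --deltas '[{"dp":[0,0.15,0],"twist":0},{"dp":[0,0.15,0],"twist":0},{"dp":[0,0.15,0],"twist":0},{"dp":[0,0.15,0],"twist":0}]'

```text
time_s: 6.95
ee_pos: [0.5238, -0.0092, 0.0545]
eef_rot: [-3.141, -0.0, 1.606]
force: [-2.2, 0.6, -2.4]
grip_width: 0.0001
grip_force: 1.0
```

>>> step_arm --deltas '[{"dp":[0,0.15,0],"twist":0},{"dp":[0,0.15,0],"twist":0},{"dp":[0,0.15,0],"twist":0}]'

```text
time_s: 7.25
ee_pos: [0.5418, -0.0086, 0.0546]
eef_rot: [-3.141, -0.0, 1.605]
force: [-1.1, 0.1, -0.7]
grip_width: 0.0005
grip_force: 0.8
```

>>> step_arm --deltas '[{"dp":[0,-0.15,0],"twist":0},{"dp":[0,0,-0.7],"twist":0},{"dp":[0,0,-0.7],"twist":0},{"dp":[0,0,-0.5],"twist":0},{"dp":[0,0.4,0],"twist":0},{"dp":[0,0.45,0],"twist":0},{"dp":[0,0,0],"twist":0},{"dp":[0,0,0.3],"twist":0},{"dp":[0,0,0.25],"twist":0},{"dp":[0,0,0.15],"twist":0},{"dp":[0,0,0.15],"twist":0},{"dp":[0,0,0.1],"twist":0}]'

```text
time_s: 8.45
ee_pos: [0.5692, -0.0077, 0.0921]
eef_rot: [-3.141, -0.0, 1.605]
force: [-0.3, -0.5, 0.2]
grip_width: 0.0003
grip_force: 0.0
```

>>> step_arm --deltas '[{"dp":[0,0,0.1],"twist":0},{"dp":[0,0,0.1],"twist":0}]'

```text
time_s: 8.65
ee_pos: [0.5696, -0.0077, 0.0846]
eef_rot: [3.141, 0.0, 1.605]
force: [-0.3, 0.1, -0.2]
grip_width: 0.0007
grip_force: 0.0
```

>>> step_arm --deltas '[{"dp":[0,0,0.05],"twist":0}]'

```text
time_s: 8.75
ee_pos: [0.5694, -0.0076, 0.0824]
eef_rot: [-3.141, -0.0, 1.606]
force: [-0.4, -0.3, 0.4]
grip_width: 0.0005
grip_force: 0.0
```

```bash
cat > bar.py <<'E'
from h import *
for n,s in(('scene',0),('side',0)):
    p,d=shot(n,None)
    P=pts(n,d,d>0);hsv=cv2.cvtColor(p,cv2.COLOR_RGB2HSV)[d>0]
    red=((hsv[:,0]<8)|(hsv[:,0]>172))&(hsv[:,1]>130)&(abs(P[:,0]-.53)<.1)&(P[:,2]>.045)
    for lo,hi in((-.48,-.40),(-.06,.05)):
        g=P[red&(P[:,1]>lo)&(P[:,1]<hi)]
        if len(g):print(n,len(g),g.mean(0).round(4))
    cv2.imwrite('pics/'+n+'_b.png',cv2.resize(p[100:300,150:420,::-1],None,fx=2.5,fy=2.5))
E
python3 bar.py
```

```text
scene 74 [ 0.5826 -0.4398  0.0951]
scene 32 [ 0.5698 -0.0158  0.0957]
side 44 [ 0.5581 -0.0069  0.0982]
```

View pics/scene_b.png

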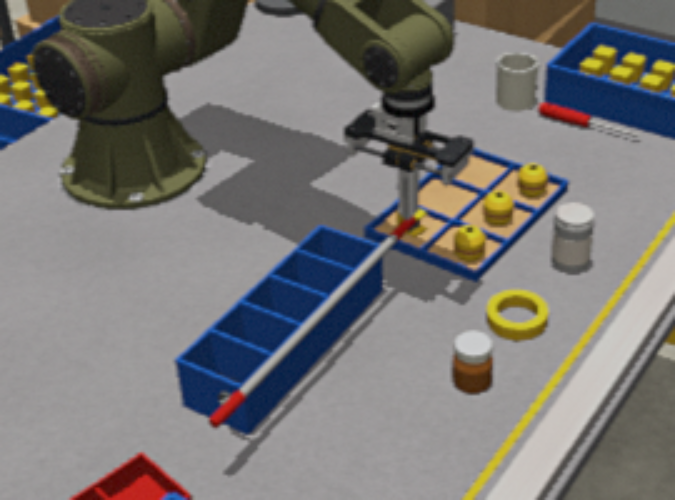

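View pics/side_b.png

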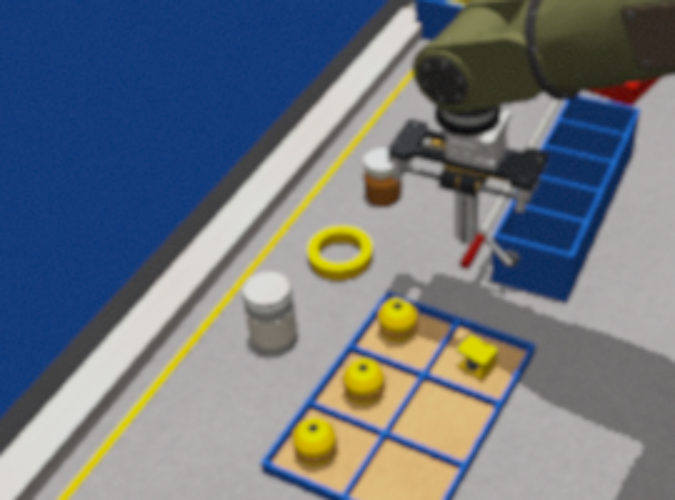

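The side view shows the finger tip came down just on the +x side of the grip; the tip is slimmer than I assumed. I raise, move back over the grip and press it down along its arc.

>>> step_arm --deltas '[{"dp":[0,0,-0.6],"twist":0},{"dp":[0,0,-0.6],"twist":0},{"dp":[0,-0.24,0],"twist":0},{"dp":[0,0,0],"twist":0},{"dp":[0,0,0.25],"twist":0},{"dp":[0,0,0.25],"twist":0},{"dp":[0,0.04,0.1],"twist":0},{"dp":[0,0.05,0.1],"twist":0}]'

```text
time_s: 9.65
ee_pos: [0.5633, -0.0078, 0.1016]
eef_rot: [-3.14, -0.0, 1.606]
force: [-0.0, -0.5, 0.1]
grip_width: 0.0006
grip_force: 0.0
```

>>> step_arm --deltas '[{"dp":[0,0.06,0.1],"twist":0},{"dp":[0,0.06,0.1],"twist":0},{"dp":[0,0.04,0.1],"twist":0}]'

```text
time_s: 9.95
ee_pos: [0.5702, -0.0076, 0.0904]
eef_rot: [3.141, -0.0, 1.606]
force: [-0.0, -0.4, 0.1]
grip_width: 0.0002
grip_force: 0.0
```

>>> step_arm --deltas '[{"dp":[0,0.03,0.1],"twist":0},{"dp":[0,0,0.04],"twist":0}]'

```text
time_s: 10.15
ee_pos: [0.571, -0.0076, 0.0846]
eef_rot: [-3.141, -0.0, 1.605]
force: [-0.1, 0.7, 0.5]
grip_width: 0.0004
grip_force: 0.0
```

```bash
cat > bar2.py <<'E'
from h import *
for n in('scene','side'):
    p,d=shot(n,None)
    P=pts(n,d,d>0);hsv=cv2.cvtColor(p,cv2.COLOR_RGB2HSV)[d>0]
    u=np.array([-.035,.999]);v=np.array([.999,.035]);q=(P[:,:2]-[.5058,-.2284])@np.c_[v,u]
    m=(hsv[:,1]<90)&(abs(q[:,0]-.03)<.07)&(P[:,2]>.06)&(abs(q[:,1]+.02)<.13)
    if m.sum(): print(n,'bar own x,z',m.sum(),np.median(q[m,0]).round(4),np.median(P[m,2]).round(4),np.percentile(q[m,0],[5,95]).round(3),np.percentile(P[m,2],[5,95]).round(3))
    red=((hsv[:,0]<8)|(hsv[:,0]>172))&(hsv[:,1]>130)&(abs(q[:,0]-.03)<.1)&(P[:,2]>.045)
    for s in(1,-1):
        g=red&(abs(s*q[:,1]-.216)<.05)
        if g.sum():print(n,s,g.sum(),np.c_[q,P[:,2]][g].mean(0).round(4),np.percentile(q[g,1],[3,97]).round(3))
E
python3 bar2.py
```

```text
scene bar own x,z 247 0.068 0.0938 [0.055 0.073] [0.063 0.099]
scene 1 36 [0.0716 0.2113 0.1012] [0.187 0.234]
scene -1 72 [ 0.0691 -0.2141  0.0951] [-0.24  -0.186]
side bar own x,z 110 0.0606 0.0953 [0.051 0.068] [0.083 0.1  ]
side 1 44 [0.0604 0.2191 0.0976] [0.193 0.241]
```

The bar is really at own x 0.063, z 0.0915 (about 1.32 rad), so the tip slid past it. I'll push again from the -x side with the thicker part of the finger, moving down along the arc.

>>> step_arm --deltas '[{"dp":[0,0,-0.6],"twist":0},{"dp":[0,0,-0.6],"twist":0},{"dp":[0,-0.5,0],"twist":0},{"dp":[0,-0.45,0],"twist":0},{"dp":[0,0,0],"twist":0},{"dp":[0,0,0.7],"twist":0},{"dp":[0,0,0.7],"twist":0},{"dp":[0,0,0.55],"twist":0},{"dp":[0,0,0],"twist":0},{"dp":[0,0.15,0],"twist":0},{"dp":[0,0.1,0],"twist":0}]'

```text
time_s: 11.35
ee_pos: [0.5446, -0.0086, 0.0567]
eef_rot: [3.139, 0.0, 1.605]
force: [-0.4, 0.6, -0.0]
grip_width: 0.0003
grip_force: 0.3
```

>>> step_arm --deltas '[{"dp":[0,0.07,0.07],"twist":0},{"dp":[0,0.06,0.08],"twist":0},{"dp":[0,0.06,0.08],"twist":0},{"dp":[0,0.06,0.08],"twist":0}]'

```text
time_s: 11.75
ee_pos: [0.5533, -0.0082, 0.0425]
eef_rot: [3.142, -0.0, 1.605]
force: [-0.6, -0.8, 0.5]
grip_width: 0.0004
grip_force: 0.2
```

>>> step_arm --deltas '[{"dp":[0,0.05,0.08],"twist":0},{"dp":[0,0.05,0.08],"twist":0}]'

```text
time_s: 11.95
ee_pos: [0.5565, -0.0081, 0.0372]
eef_rot: [-3.14, 0.0, 1.606]
force: [-34.5, -0.8, 52.5]
grip_width: 0.0003
grip_force: 29.0
```

```bash
python3 bar2.py
```

```text
scene bar own x,z 226 0.0804 0.0764 [0.074 0.085] [0.071 0.081]
scene 1 37 [0.0817 0.2115 0.0833] [0.189 0.24 ]
scene -1 73 [ 0.0808 -0.2148  0.077 ] [-0.241 -0.188]
side bar own x,z 69 0.0711 0.0783 [0.051 0.079] [0.074 0.086]
side 1 17 [0.0722 0.2362 0.0793] [0.225 0.243]
```

The bar hit its open stop (about 1.75 rad). I back off at once, rise, and look over the tray.

>>> step_arm --deltas '[{"dp":[0,-0.1,-0.1],"twist":0},{"dp":[0,-0.4,0],"twist":0},{"dp":[0,0,-0.9],"twist":0},{"dp":[0,0,-0.9],"twist":0},{"dp":[0,0,-0.9],"twist":0},{"dp":[0,0,-0.9],"twist":0},{"dp":[0.4,0.2,-0.9],"twist":0},{"dp":[0.4,0.2,-0.9],"twist":0},{"dp":[0.4,0.3,-0.9],"twist":0},{"dp":[0.4,0.3,0],"twist":0},{"dp":[0,0,0],"twist":0},{"dp":[0,0,0],"twist":0}]' --gripper 0.4

```text
time_s: 13.25
ee_pos: [0.5746, 0.0565, 0.2914]
eef_rot: [-3.14, 0.0, 1.606]
force: [-0.4, -0.0, -0.7]
grip_width: 0.0657
grip_force: 0.0
```

```bash
cat > look.py <<'E'
from h import *
import sys
o,p,d,c,M=wcam();print(o['ee_pos'].round(4),o['eef_rot'].round(4),o['grip_width'],o['force'].round(2))
cv2.imwrite('pics/'+sys.argv[1],p[:,:,::-1])
P,(v,u)=wpts(d,c,M,d>0);hsv=cv2.cvtColor(p,cv2.COLOR_RGB2HSV)[v,u]
for r in coils(P,hsv): print(r)
blue=(hsv[:,0]>100)&(hsv[:,0]<130)&(hsv[:,1]>120)
t=blue&(abs(P[:,2]-.02)<.004)&(abs(P[:,0]-.57)<.14)&(P[:,1]>.0)&(P[:,1]<.36)
print('tray',cv2.minAreaRect(P[t,:2].astype(np.float32)*1000),np.median(P[t,2]))
E
python3 look.py w4.png; python3 bar2.py
```

```text
[0.5746 0.0565 0.2914] [-3.1401e+00  1.0000e-04  1.6060e+00] 0.06574071904799507 [-0.36 -0.02 -0.73]
(0.6005, 0.0759, 46.1, np.float64(0.453), 912, [0.6047, 0.0778])
(0.5175, 0.0894, 28.8, np.float64(0.4426), 282, [0.5273, 0.0864])
(0.617, 0.1859, 24.3, np.float64(0.057), 225, [0.6161, 0.1852])
(0.6278, 0.2859, 24.5, np.float64(0.0561), 212, [0.6268, 0.2779])
tray ((564.9862670898438, 172.24624633789062), (274.30743408203125, 209.11642456054688), 88.10115814208984) 0.01963809453593815
scene bar own x,z 225 0.0804 0.0764 [0.074 0.085] [0.07 0.08]
scene 1 40 [0.0812 0.2153 0.0886] [0.185 0.239]
scene -1 72 [ 0.0807 -0.2149  0.077 ] [-0.24  -0.188]
side bar own x,z 190 0.073 0.0785 [0.052 0.08 ] [0.073 0.086]
side 1 49 [0.0719 0.2191 0.0791] [0.192 0.242]
side -1 26 [ 0.0722 -0.214   0.0787] [-0.237 -0.192]
```

View pics/w4.png

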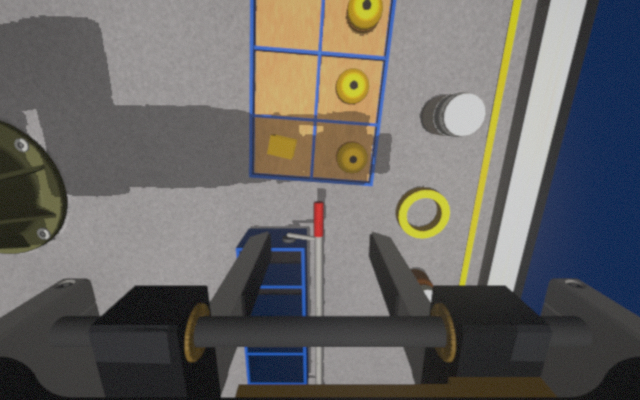

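The bar is fully open at (0.076, 0.074). Coils are at pixels (352,157), (352,85) and (365,12), the frame is at (282,147), all in place. I move above the nearest coil and check its position once more.

>>> step_arm --deltas '[{"dp":[0.11,0.25,0.6],"twist":0},{"dp":[0.11,0.25,0.6],"twist":0},{"dp":[0.11,0.25,0.6],"twist":0},{"dp":[0.11,0.25,0.6],"twist":0},{"dp":[0.11,0.24,0.6],"twist":0},{"dp":[0,0,0.4],"twist":0},{"dp":[0,0,0.4],"twist":0},{"dp":[0,0,0],"twist":0}]' --gripper 0.32

```text
time_s: 14.2
ee_pos: [0.6224, 0.0797, 0.138]
eef_rot: [-3.138, 0.0, 1.605]
force: [0.5, 1.0, 0.4]
grip_width: 0.0619
grip_force: 0.0
```

```bash
sed -i 's/(P\[:,2\]>.025)$/(P[:,2]>.025)\&(P[:,2]<.075)/' h.py; python3 look.py w5.png
cat > fix.py <<'E'
from h import *
import sys
for n in('scene','side'):
    p,d=shot(n);P=pts(n,d,d>0);hsv=cv2.cvtColor(p,cv2.COLOR_RGB2HSV)[d>0]
    for r in coils(P,hsv):print(n,r)
E
python3 fix.py
```

```text
[0.6224 0.0797 0.138 ] [-3.1375e+00  2.0000e-04  1.6049e+00] 0.06194015442229205 [0.51 1.05 0.39]
(0.5111, 0.0923, 25.1, np.float64(0.0417), 349, [0.5115, 0.0932])
(0.6241, 0.0805, 24.5, np.float64(0.0574), 490, [0.624, 0.0835])
(0.6285, 0.2663, 13.8, np.float64(0.0445), 61, [0.6289, 0.2638])
(0.6177, 0.1862, 24.9, np.float64(0.0567), 645, [0.6178, 0.1856])
tray ((564.0313110351562, 156.584716796875), (243.67343139648438, 209.9862823486328), 87.85417175292969) 0.019246850668613757
scene (0.5142, 0.0937, 24.1, np.float64(0.0443), 53, [0.5149, 0.0925])
scene (0.6286, 0.0756, 24.0, np.float64(0.0561), 107, [0.632, 0.0713])
scene (0.6235, 0.1796, 26.1, np.float64(0.0607), 103, [0.6254, 0.1769])
scene (0.6318, 0.2807, 27.0, np.float64(0.0569), 89, [0.6367, 0.2771])
side (0.5098, 0.0945, 24.5, np.float64(0.044), 130, [0.5091, 0.0952])
side (0.6191, 0.0857, 24.4, np.float64(0.0572), 184, [0.6174, 0.0909])
side (0.6263, 0.2897, 24.7, np.float64(0.0585), 244, [0.622, 0.2953])
side (0.6161, 0.1891, 25.6, np.float64(0.0588), 222, [0.6123, 0.1949])
```

>>> step_arm --deltas '[{"dp":[0,0.035,0.6],"twist":0},{"dp":[0,0,0.6],"twist":0},{"dp":[0,0,0.6],"twist":0},{"dp":[0,0,0.5],"twist":0},{"dp":[0,0,0.4],"twist":0},{"dp":[0,0,0.2],"twist":0},{"dp":[0,0,0],"twist":0},{"dp":[0,0,0],"twist":0}]'

```text
time_s: 15.15
ee_pos: [0.6256, 0.0804, 0.0254]
eef_rot: [3.14, -0.0, 1.606]
force: [0.7, -0.3, 0.7]
grip_width: 0.0619
grip_force: 0.0
```

>>> step_arm --deltas '[{"dp":[0,0,0],"twist":0},{"dp":[0,0,0],"twist":0},{"dp":[0,0,0],"twist":0},{"dp":[0,0,0],"twist":0},{"dp":[0,0,0],"twist":0}]' --gripper -0.2 --squeeze 15

```text
time_s: 15.65
ee_pos: [0.6251, 0.0803, 0.0244]
eef_rot: [3.142, -0.0, 1.605]
force: [-0.1, -0.1, -0.2]
grip_width: 0.0375
grip_force: 0.0
```

The fingers closed past 50 mm without contact, so I look.

```bash
python3 look.py w6.png; python3 fix.py
```

```text
[0.6251 0.0803 0.0244] [ 3.1415 -0.      1.6055] 0.037526683427893434 [-0.11 -0.06 -0.18]
(0.5119, 0.0933, 24.1, np.float64(0.0409), 356, [0.5119, 0.0936])
(0.6177, 0.1861, 24.8, np.float64(0.0573), 715, [0.618, 0.1853])
(0.6241, 0.0813, 23.8, np.float64(0.0597), 460, [0.6245, 0.0859])
tray ((563.0223999023438, 137.4541015625), (206.43968200683594, 210.4532470703125), 87.70556640625) 0.018946142887783984
scene (0.5152, 0.0919, 24.4, np.float64(0.043), 53, [0.5155, 0.0919])
scene (0.6282, 0.0736, 25.5, np.float64(0.0665), 109, [0.6319, 0.0704])
scene (0.6233, 0.1815, 22.2, np.float64(0.0563), 64, [0.6297, 0.1788])
scene (0.6387, 0.2786, 25.7, np.float64(0.0552), 53, [0.6446, 0.2797])
side (0.51, 0.0944, 24.4, np.float64(0.0444), 131, [0.5088, 0.0956])
side (0.6195, 0.0861, 23.9, np.float64(0.0572), 178, [0.6184, 0.0921])
side (0.627, 0.289, 24.8, np.float64(0.0583), 239, [0.6221, 0.2953])
side (0.6161, 0.1893, 25.4, np.float64(0.0573), 224, [0.6123, 0.195])
```

View pics/w6.png

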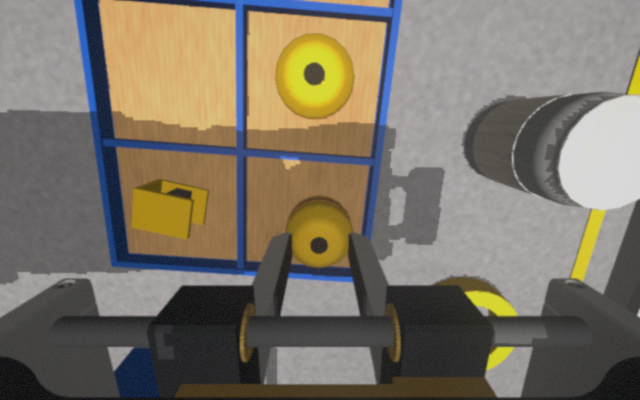

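The coil's dome is at pixel (319,245), centred between the fingers, so I close further and see whether they stop on it.

>>> step_arm --deltas '[{"dp":[0,0,0],"twist":0},{"dp":[0,0,0],"twist":0},{"dp":[0,0,0],"twist":0}]' --gripper -0.4

```text
time_s: 16.1
ee_pos: [0.625, 0.0803, 0.0243]
eef_rot: [-3.142, -0.0, 1.605]
force: [-0.5, 1.0, -0.4]
grip_width: 0.0281
grip_force: 0.0
```

Run:
```python
from h import *
o,p,d,c,M=wcam();print(o['ee_pos'].round(4),o['grip_width'],o['grip_force'])
P,(v,u)=wpts(d,c,M,d>0);rgb=p[v,u]
m=(abs(P[:,0]-.625)<.06)&(abs(P[:,1]-.08)<.05)&(P[:,2]>.01)&(P[:,2]<.12)
hsv=cv2.cvtColor(p,cv2.COLOR_RGB2HSV)[v,u]
for z0 in np.arange(.01,.12,.01):
    k=m&(P[:,2]>=z0)&(P[:,2]<z0+.01); y=k&(hsv[:,1]>120); g=k&(hsv[:,1]<90)
    f=lambda s:(s.sum(),np.percentile(P[s],[2,98],axis=0)[:,:2].round(3).tolist()) if s.sum()>5 else 0
    gl=g&(P[:,0]<.625);gr=g&(P[:,0]>.625)
    print(z0.round(2),'yel',f(y),'L',f(gl),'R',f(gr))
```

```text
[0.625  0.0803 0.0243] 0.028105060300982553 0.0
0.01 yel (np.int64(461), [[0.565, 0.032], [0.667, 0.128]]) L (np.int64(41), [[0.565, 0.038], [0.624, 0.13]]) R (np.int64(109), [[0.627, 0.037], [0.663, 0.13]])
0.02 yel (np.int64(766), [[0.569, 0.033], [0.667, 0.128]]) L 0 R 0
0.03 yel (np.int64(304), [[0.6, 0.086], [0.647, 0.105]]) L 0 R 0
0.04 yel (np.int64(997), [[0.602, 0.06], [0.646, 0.104]]) L 0 R 0
0.05 yel (np.int64(1696), [[0.611, 0.064], [0.639, 0.097]]) L (np.int64(106), [[0.607, 0.075], [0.625, 0.089]]) R (np.int64(83), [[0.625, 0.076], [0.643, 0.09]])
0.06 yel (np.int64(33), [[0.611, 0.072], [0.639, 0.089]]) L (np.int64(123), [[0.599, 0.078], [0.611, 0.089]]) R (np.int64(108), [[0.639, 0.08], [0.65, 0.091]])
0.07 yel 0 L (np.int64(168), [[0.599, 0.073], [0.611, 0.089]]) R (np.int64(171), [[0.639, 0.074], [0.65, 0.091]])
0.08 yel (np.int64(6), [[0.611, 0.073], [0.639, 0.075]]) L (np.int64(197), [[0.599, 0.077], [0.611, 0.089]]) R (np.int64(204), [[0.639, 0.078], [0.65, 0.091]])
0.09 yel 0 L (np.int64(254), [[0.599, 0.073], [0.611, 0.09]]) R (np.int64(248), [[0.639, 0.074], [0.651, 0.091]])
0.1 yel 0 L (np.int64(308), [[0.599, 0.075], [0.611, 0.089]]) R (np.int64(312), [[0.639, 0.076], [0.651, 0.091]])
0.11 yel 0 L (np.int64(371), [[0.599, 0.074], [0.611, 0.09]]) R (np.int64(379), [[0.639, 0.075], [0.651, 0.091]])
```

The depth shows the fingers actually end at z ≈ 0.055, about 3 cm short of the stated TCP. That also explains the misses over the keeper grip. I measure the true tip offset.

Run:
```python
from h import *
o,p,d,c,M=wcam();w=o['grip_width'];e=o['ee_pos']
T=np.eye(4);T[:3,:3]=R.from_euler('xyz',o['eef_rot']).as_matrix();T[:3,3]=e
P,(v,u)=wpts(d,c,M,d>0);L=(P-e)@T[:3,:3]
hsv=cv2.cvtColor(p,cv2.COLOR_RGB2HSV)[v,u]
for s in(-1,1):
    m=(s*L[:,1]>w/2+.001)&(s*L[:,1]<w/2+.011)&(abs(L[:,0])<.012)&(hsv[:,1]<90)&(L[:,2]>-.11)&(L[:,2]<-.01)
    q=L[m];print(s,m.sum(),np.sort(q[:,2])[-12:].round(4),'xrange',np.percentile(q[:,0],[2,98]).round(4),np.percentile(s*q[:,1],[2,98]).round(4))
    h=np.histogram(q[:,2],bins=np.arange(-.06,.0,.004));print(h[0])
```

```text
-1 1365 [-0.0353 -0.0353 -0.0349 -0.0348 -0.0348 -0.0345 -0.0342 -0.0341 -0.0339
 -0.0337 -0.0323 -0.032 ] xrange [0.0027 0.0099] [0.0153 0.0248]
[52 48 47 44 42 32 13  1  0  0  0  0  0  0]
1 1341 [-0.0356 -0.0352 -0.0352 -0.0349 -0.0344 -0.0342 -0.0341 -0.034  -0.034
 -0.0335 -0.0331 -0.032 ] xrange [0.0032 0.01  ] [0.0153 0.0247]
[52 53 42 43 42 31 14  1  0  0  0  0  0  0]
```

The real tips sit 34 mm above the nominal TCP, so I'll work with tip = TCP + 0.034. I rise, open and go down to tip z ≈ 0.024.

>>> step_arm --deltas '[{"dp":[0,0,-0.3],"twist":0},{"dp":[0,0,-0.1],"twist":0},{"dp":[0,-0.02,0],"twist":0},{"dp":[0,0,0],"twist":0},{"dp":[0,0,0],"twist":0},{"dp":[0,0,0],"twist":0}]' --gripper 0.32

```text
time_s: 16.8
ee_pos: [0.6241, 0.0803, 0.0401]
eef_rot: [-3.141, 0.0, 1.605]
force: [-0.8, -0.2, -0.3]
grip_width: 0.0619
grip_force: 0.0
```

>>> step_arm --deltas '[{"dp":[0,0,0.3],"twist":0},{"dp":[0,0,0.3],"twist":0},{"dp":[0,0,0.3],"twist":0},{"dp":[0,0,0.2],"twist":0},{"dp":[0,0,0.15],"twist":0},{"dp":[0,0,0],"twist":0}]'

```text
time_s: 17.4
ee_pos: [0.6238, 0.0803, -0.0107]
eef_rot: [-3.14, 0.0, 1.605]
force: [-0.5, -0.5, 0.3]
grip_width: 0.0618
grip_force: 0.0
```

>>> step_arm --deltas '[{"dp":[0,0,0],"twist":0},{"dp":[0,0,0],"twist":0},{"dp":[0,0,0],"twist":0},{"dp":[0,0,0],"twist":0}]' --gripper -0.2

```text
time_s: 17.8
ee_pos: [0.6246, 0.0803, -0.0091]
eef_rot: [3.141, -0.0, 1.605]
force: [-0.4, 0.5, 3.1]
grip_width: 0.0487
grip_force: 15.0
```

>>> step_arm --deltas '[{"dp":[0,0,0],"twist":0},{"dp":[0,0,0],"twist":0},{"dp":[0,0,0.1],"twist":0},{"dp":[0,0,0],"twist":0}]' --gripper 0.2

```text
time_s: 18.2
ee_pos: [0.6239, 0.0803, -0.0144]
eef_rot: [-3.141, 0.0, 1.605]
force: [-0.5, -0.7, 0.6]
grip_width: 0.0564
grip_force: 0.0
```

>>> step_arm --deltas '[{"dp":[0,0,0],"twist":0},{"dp":[0,0,0],"twist":0},{"dp":[0,0,0],"twist":0},{"dp":[0,0,0],"twist":0}]' --gripper -0.2 --squeeze 15

```text
time_s: 18.6
ee_pos: [0.6242, 0.0803, -0.0138]
eef_rot: [-3.141, -0.0, 1.605]
force: [-0.5, -0.9, -1.8]
grip_width: 0.0481
grip_force: 15.0
```

>>> step_arm --deltas '[{"dp":[0,0,-0.15],"twist":0},{"dp":[0,0,-0.3],"twist":0},{"dp":[0,0,-0.5],"twist":0},{"dp":[0,0,-0.5],"twist":0},{"dp":[0,0,-0.5],"twist":0},{"dp":[0,0,-0.5],"twist":0},{"dp":[0,0,-0.4],"twist":0},{"dp":[0,0,0],"twist":0}]'

```text
time_s: 19.4
ee_pos: [0.6255, 0.0804, 0.1037]
eef_rot: [3.137, -0.0, 1.606]
force: [-0.1, -0.1, -2.7]
grip_width: 0.0483
grip_force: 15.0
```

>>> step_arm --deltas '[{"dp":[-0.2,-0.15,0],"twist":0},{"dp":[-0.45,-0.34,0],"twist":0},{"dp":[-0.45,-0.34,0],"twist":0},{"dp":[-0.45,-0.34,0],"twist":0},{"dp":[-0.45,-0.34,0],"twist":0},{"dp":[-0.45,-0.34,0],"twist":0},{"dp":[-0.45,-0.34,0],"twist":0},{"dp":[-0.45,-0.34,0],"twist":0},{"dp":[-0.45,-0.34,0],"twist":0},{"dp":[-0.3,-0.24,0],"twist":0},{"dp":[-0.16,-0.12,0],"twist":0},{"dp":[0,0,0],"twist":0}]'

```text
time_s: 20.6
ee_pos: [0.5006, -0.095, 0.1002]
eef_rot: [-3.141, -0.0, 1.604]
force: [-0.9, 0.6, -1.0]
grip_width: 0.0486
grip_force: 15.0
```

```bash
cat > carry.py <<'E'
from h import *
import sys
o,p,d,c,M=wcam();e=o['ee_pos']
T=np.eye(4);T[:3,:3]=R.from_euler('xyz',o['eef_rot']).as_matrix()
print(e.round(4),o['eef_rot'].round(3),o['grip_width'].round(4),o['grip_force'],o['force'].round(2))
cv2.imwrite('pics/'+sys.argv[1],p[:,:,::-1])
P,(v,u)=wpts(d,c,M,d>0);hsv=cv2.cvtColor(p,cv2.COLOR_RGB2HSV)[v,u]
y=(hsv[:,0]>18)&(hsv[:,0]<36)&(hsv[:,1]>120)&(np.hypot(*(P-e)[:,:2].T)<.04)&(P[:,2]>e[2])&(P[:,2]<e[2]+.08)
q=P[y];print('coil',len(q),q[:,2].max() if len(q) else 0,(cv2.minEnclosingCircle(((q[:,:2]-e[:2])*1000).astype(np.float32))) if len(q) else 0, (q[q[:,2]>q[:,2].max()-.004].mean(0)-e).round(4))
blue=(hsv[:,0]>100)&(hsv[:,0]<130)&(hsv[:,1]>120)
t=blue&(abs(P[:,2]-.085)<.003)&(abs(P[:,0]-.51)<.08)&(P[:,1]<-.03)
if t.sum(): print('carrier',t.sum(),cv2.minAreaRect(P[t,:2].astype(np.float32)*1000),np.percentile(P[t,1],[.5,99.5]).round(4))
E
python3 carry.py w7.png
```

```text
Traceback (most recent call last):
  File "carry.py", line 5, in <module>
    print(e.round(4),o['eef_rot'].round(3),o['grip_width'].round(4),o['grip_force'],o['force'].round(2))
                                           ^^^^^^^^^^^^^^^^^^^^^
AttributeError: 'float' object has no attribute 'round'
```

```bash
sed -i "s/o\['grip_width'\].round(4)/o['grip_width']/" carry.py; python3 carry.py w7.png
```

```text
[ 0.5011 -0.0945  0.1002] [-3.142 -0.     1.605] 0.048557913161458875 14.998488704441115 [ 0.77  0.18 -2.57]
coil 5101 0.17114246853738496 ((0.013364801183342934, -0.04152601957321167), 25.110111236572266) [-0.0001  0.0006  0.0677]
carrier 2713 ((503.5299377441406, -162.16806030273438), (107.50193786621094, 207.0216827392578), 2.10673451423645) [-0.2655 -0.0575]
```

View pics/w7.png

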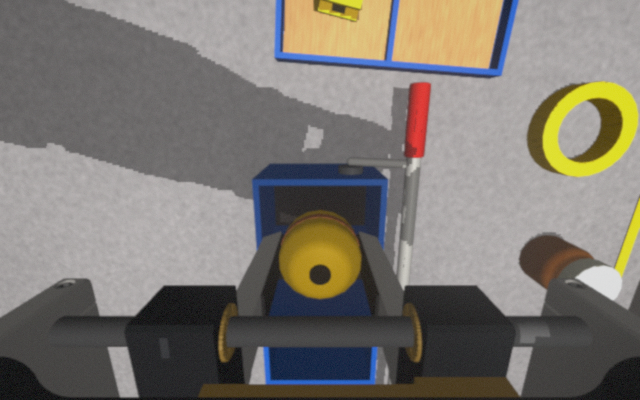

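The coil hangs centred over well 5 (dome at pixel (320,273)), foot at TCP + 0.021. I lower it to about 4 mm above the rubber, then by millimetres.

>>> step_arm --deltas '[{"dp":[0,0,0.3],"twist":0},{"dp":[0,0,0.4],"twist":0},{"dp":[0,0,0.4],"twist":0},{"dp":[0,0,0.4],"twist":0},{"dp":[0,0,0.4],"twist":0},{"dp":[0,0,0.4],"twist":0},{"dp":[0,0,0.25],"twist":0},{"dp":[0,0,0.1],"twist":0},{"dp":[0,0,0],"twist":0},{"dp":[0,0,0],"twist":0}]'

```text
time_s: 21.7
ee_pos: [0.5014, -0.0944, -0.0052]
eef_rot: [3.141, 0.0, 1.606]
force: [0.1, -0.2, -1.5]
grip_width: 0.0486
grip_force: 15.0
```

>>> step_arm --deltas '[{"dp":[0,0,0.025],"twist":0},{"dp":[0,0,0.025],"twist":0},{"dp":[0,0,0],"twist":0}]'

```text
time_s: 22.0
ee_pos: [0.5011, -0.0945, -0.0075]
eef_rot: [3.141, 0.0, 1.605]
force: [-0.3, 0.6, -1.8]
grip_width: 0.0484
grip_force: 15.0
```

>>> step_arm --deltas '[{"dp":[0,0,0.025],"twist":0},{"dp":[0,0,0],"twist":0}]'

```text
time_s: 22.2
ee_pos: [0.501, -0.0945, -0.0087]
eef_rot: [-3.142, -0.0, 1.605]
force: [0.6, -0.1, -1.9]
grip_width: 0.0483
grip_force: 15.0
```

>>> step_arm --deltas '[{"dp":[0,0,0.025],"twist":0},{"dp":[0,0,0],"twist":0}]'

```text
time_s: 22.4
ee_pos: [0.5012, -0.0945, -0.0089]
eef_rot: [3.141, 0.0, 1.606]
force: [-4.9, 1.9, 8.9]
grip_width: 0.0485
grip_force: 15.0
```

>>> step_arm --deltas '[{"dp":[0,0,0.02],"twist":0},{"dp":[0,0,0],"twist":0}]'

```text
time_s: 22.6
ee_pos: [0.5012, -0.0946, -0.0092]
eef_rot: [3.141, 0.0, 1.606]
force: [-7.7, 1.4, 16.9]
grip_width: 0.0483
grip_force: 15.0
```

>>> step_arm --deltas '[{"dp":[0,0,0.02],"twist":0},{"dp":[0,0,0],"twist":0}]'

```text
time_s: 22.8
ee_pos: [0.5012, -0.0947, -0.0099]
eef_rot: [3.141, 0.001, 1.606]
force: [-8.8, 1.1, 18.4]
grip_width: 0.0481
grip_force: 15.0
```

Contact came at TCP z ≈ -0.009. I ease back 2 mm and release.

>>> step_arm --deltas '[{"dp":[0,0,-0.045],"twist":0},{"dp":[0,0,0],"twist":0}]'

```text
time_s: 23.0
ee_pos: [0.5012, -0.0945, -0.0092]
eef_rot: [3.141, 0.0, 1.605]
force: [1.0, 0.8, -2.1]
grip_width: 0.0486
grip_force: 15.0
```

>>> step_arm --deltas '[{"dp":[0,0,0.012],"twist":0},{"dp":[0,0,0],"twist":0}]'

```text
time_s: 23.2
ee_pos: [0.5011, -0.0945, -0.0098]
eef_rot: [-3.142, -0.0, 1.606]
force: [-1.6, 1.4, 3.9]
grip_width: 0.0482
grip_force: 15.0
```

>>> step_arm --deltas '[{"dp":[0,0,0],"twist":0},{"dp":[0,0,0],"twist":0},{"dp":[0,0,0],"twist":0}]' --gripper 0.3

```text
time_s: 23.5
ee_pos: [0.5011, -0.0945, -0.01]
eef_rot: [3.142, -0.0, 1.605]
force: [-0.3, -0.4, 0.9]
grip_width: 0.061
grip_force: 0.0
```

>>> step_arm --deltas '[{"dp":[0,0,-0.3],"twist":0},{"dp":[0,0,-0.5],"twist":0},{"dp":[0,0,-0.7],"twist":0},{"dp":[0,0,-0.7],"twist":0},{"dp":[0,0,-0.7],"twist":0},{"dp":[0,0,-0.6],"twist":0},{"dp":[0,0,0],"twist":0}]'

```text
time_s: 24.2
ee_pos: [0.5025, -0.0948, 0.134]
eef_rot: [3.136, 0.002, 1.606]
force: [0.4, 0.2, 0.2]
grip_width: 0.0612
grip_force: 0.0
```

```bash
python3 fix.py
cat > well.py <<'E'
from h import *
o,p,d,c,M=wcam();print(o['ee_pos'].round(4))
P,(v,u)=wpts(d,c,M,d>0);hsv=cv2.cvtColor(p,cv2.COLOR_RGB2HSV)[v,u]
y=(hsv[:,0]>15)&(hsv[:,0]<36)&(hsv[:,1]>100)&(abs(P[:,0]-.505)<.055)&(P[:,1]>-.4)&(P[:,1]<-.055)&(P[:,2]<.12)
q=P[y];print('in wells',len(q),q.mean(0).round(4) if len(q) else 0,np.percentile(q[:,2],98) if len(q) else 0,cv2.minEnclosingCircle((q[:,:2]*1000).astype(np.float32)) if len(q) else 0)
E
python3 well.py
```

```text
scene (0.5126, 0.0926, 25.9, np.float64(0.0454), 57, [0.5145, 0.091])
scene (0.6344, 0.2815, 24.3, np.float64(0.0553), 90, [0.6365, 0.2779])
scene (0.6245, 0.179, 25.2, np.float64(0.0599), 102, [0.6256, 0.1769])
side (0.5102, 0.0946, 24.9, np.float64(0.0436), 131, [0.509, 0.0956])
side (0.627, 0.2893, 25.2, np.float64(0.0594), 245, [0.6221, 0.2952])
side (0.6145, 0.19, 24.8, np.float64(0.0592), 217, [0.6122, 0.1948])
[ 0.501  -0.0945  0.1304]
in wells 1592 [ 0.5009 -0.0921  0.0535] 0.06043090243713291 ((501.367919921875, -100.96078491210938), 30.402137756347656)
```

The first coil is seated, with its dome at z 0.060. Next the coil at (0.6177, 0.1862).

>>> step_arm --deltas '[{"dp":[0.3,0.14,0],"twist":0},{"dp":[0.7,0.32,0],"twist":0},{"dp":[0.8,0.36,0],"twist":0},{"dp":[0.8,0.36,0],"twist":0},{"dp":[0.8,0.36,0],"twist":0},{"dp":[0.8,0.36,0],"twist":0},{"dp":[0.8,0.36,0],"twist":0},{"dp":[0.8,0.36,0],"twist":0},{"dp":[0.7,0.34,0.4],"twist":0},{"dp":[0.41,0.2,0.5],"twist":0},{"dp":[0,0,0.4],"twist":0},{"dp":[0,0,0],"twist":0}]' --gripper 0.32

```text
time_s: 25.55
ee_pos: [0.616, 0.1871, 0.0744]
eef_rot: [-3.136, 0.001, 1.607]
force: [0.1, -0.0, -0.1]
grip_width: 0.062
grip_force: 0.0
```

```bash
python3 look.py w8.png
```

```text
[0.616  0.1871 0.0744] [-3.1358e+00  1.1000e-03  1.6066e+00] 0.0620192355292599 [ 0.05 -0.04 -0.14]
(0.5081, 0.1063, 13.4, np.float64(0.0404), 39, [0.5085, 0.1065])
(0.6282, 0.2865, 24.7, np.float64(0.0569), 1003, [0.6278, 0.2865])
(0.6178, 0.1867, 24.6, np.float64(0.0571), 744, [0.6175, 0.1906])
tray ((565.5166625976562, 197.94671630859375), (273.1756591796875, 211.08383178710938), 87.80221557617188) 0.019542537514113667
```

>>> step_arm --deltas '[{"dp":[0,0.02,0.3],"twist":0},{"dp":[0,0,0.4],"twist":0},{"dp":[0,0,0.4],"twist":0},{"dp":[0,0,0.4],"twist":0},{"dp":[0,0,0.35],"twist":0},{"dp":[0,0,0.2],"twist":0},{"dp":[0,0,0.1],"twist":0},{"dp":[0,0,0],"twist":0},{"dp":[0,0,0],"twist":0}]'

```text
time_s: 26.5
ee_pos: [0.619, 0.1862, -0.0073]
eef_rot: [3.141, -0.0, 1.606]
force: [0.0, 0.6, 0.2]
grip_width: 0.0619
grip_force: 0.0
```

>>> step_arm --deltas '[{"dp":[0,0,0],"twist":0},{"dp":[0,0,0],"twist":0},{"dp":[0,0,0],"twist":0},{"dp":[0,0,0],"twist":0}]' --gripper -0.2

```text
time_s: 26.9
ee_pos: [0.6188, 0.1863, -0.0074]
eef_rot: [3.141, -0.0, 1.605]
force: [-1.7, 0.2, 4.1]
grip_width: 0.0489
grip_force: 15.0
```

Gripped a little high, so I regrasp 6 mm lower.

>>> step_arm --deltas '[{"dp":[0,0,0],"twist":0},{"dp":[0,-0.02,0],"twist":0},{"dp":[0,0,0.1],"twist":0},{"dp":[0,0,0.06],"twist":0},{"dp":[0,0,0],"twist":0}]' --gripper 0.25

```text
time_s: 27.4
ee_pos: [0.6174, 0.1861, -0.0151]
eef_rot: [-3.141, 0.0, 1.606]
force: [0.4, 0.6, 0.5]
grip_width: 0.0592
grip_force: 0.0
```

>>> step_arm --deltas '[{"dp":[0,0,0],"twist":0},{"dp":[0,0,0],"twist":0},{"dp":[0,0,0],"twist":0},{"dp":[0,0,0],"twist":0}]' --gripper -0.2

```text
time_s: 27.8
ee_pos: [0.6178, 0.1861, -0.0144]
eef_rot: [-3.142, -0.0, 1.605]
force: [0.2, 0.4, -0.8]
grip_width: 0.049
grip_force: 15.0
```

>>> step_arm --deltas '[{"dp":[0,0,-0.15],"twist":0},{"dp":[0,0,-0.3],"twist":0},{"dp":[0,0,-0.5],"twist":0},{"dp":[0,0,-0.5],"twist":0},{"dp":[0,0,-0.5],"twist":0},{"dp":[0,0,-0.5],"twist":0},{"dp":[0,0,-0.4],"twist":0},{"dp":[0,0,0],"twist":0},{"dp":[0,0,0],"twist":0}]'

```text
time_s: 28.7
ee_pos: [0.6177, 0.1861, 0.0998]
eef_rot: [3.141, -0.0, 1.605]
force: [-1.1, 0.6, -2.2]
grip_width: 0.0489
grip_force: 15.0
```

>>> step_arm --deltas '[{"dp":[-0.3,-0.11,0],"twist":0},{"dp":[-0.8,-0.295,0],"twist":0},{"dp":[-0.8,-0.295,0],"twist":0},{"dp":[-0.8,-0.295,0],"twist":0},{"dp":[-0.8,-0.295,0],"twist":0},{"dp":[-0.8,-0.295,0],"twist":0},{"dp":[-0.8,-0.295,0],"twist":0},{"dp":[-0.8,-0.295,0],"twist":0},{"dp":[-0.8,-0.295,0],"twist":0},{"dp":[-0.8,-0.295,0],"twist":0},{"dp":[-0.8,-0.295,0],"twist":0},{"dp":[-0.28,-0.1,0],"twist":0}]'

```text
time_s: 29.9
ee_pos: [0.5015, -0.1638, 0.0989]
eef_rot: [-3.14, -0.0, 1.603]
force: [-0.2, -0.0, -1.6]
grip_width: 0.049
grip_force: 15.0
```

>>> step_arm --deltas '[{"dp":[0,0,0],"twist":0},{"dp":[0,0,0],"twist":0},{"dp":[0,0,0],"twist":0}]'

```text
time_s: 30.2
ee_pos: [0.5035, -0.1602, 0.0995]
eef_rot: [-3.141, -0.0, 1.607]
force: [0.8, -0.4, -1.4]
grip_width: 0.0487
grip_force: 15.0
```

```bash
python3 carry.py w9.png
```

```text
[ 0.5035 -0.1602  0.0995] [-3.141 -0.     1.607] 0.04872377584365592 14.998390476393979 [ 0.77 -0.36 -1.4 ]
coil 5144 0.1711846789488325 ((0.06793776154518127, 0.22259356081485748), 25.277463912963867) [-0.0001  0.001   0.0685]
carrier 4682 ((504.49798583984375, -194.7913055419922), (107.95350646972656, 271.6903991699219), 1.9622386693954468) [-0.3302 -0.0584]
```

>>> step_arm --deltas '[{"dp":[-0.03,0,0.3],"twist":0},{"dp":[0,0,0.4],"twist":0},{"dp":[0,0,0.4],"twist":0},{"dp":[0,0,0.4],"twist":0},{"dp":[0,0,0.4],"twist":0},{"dp":[0,0,0.4],"twist":0},{"dp":[0,0,0.24],"twist":0},{"dp":[0,0,0.1],"twist":0},{"dp":[0,0,0],"twist":0},{"dp":[0,0,0],"twist":0}]'

```text
time_s: 31.25
ee_pos: [0.5038, -0.1625, -0.0054]
eef_rot: [3.141, 0.0, 1.606]
force: [0.2, 0.6, -1.2]
grip_width: 0.0487
grip_force: 15.0
```

>>> step_arm --deltas '[{"dp":[0,0,0.025],"twist":0},{"dp":[0,0,0],"twist":0}]'

```text
time_s: 31.45
ee_pos: [0.5036, -0.1625, -0.0066]
eef_rot: [3.141, 0.0, 1.605]
force: [0.1, -0.4, -2.0]
grip_width: 0.0485
grip_force: 15.0
```

>>> step_arm --deltas '[{"dp":[0,0,0.025],"twist":0},{"dp":[0,0,0.015],"twist":0},{"dp":[0,0,0],"twist":0}]'

```text
time_s: 31.75
ee_pos: [0.5034, -0.1624, -0.0086]
eef_rot: [-3.141, -0.0, 1.605]
force: [-0.2, 0.5, -2.0]
grip_width: 0.0491
grip_force: 15.0
```

>>> step_arm --deltas '[{"dp":[0,0,0.012],"twist":0},{"dp":[0,0,0],"twist":0}]'

```text
time_s: 31.95
ee_pos: [0.5034, -0.1624, -0.0091]
eef_rot: [-3.141, -0.0, 1.606]
force: [-0.7, -0.5, -1.5]
grip_width: 0.0489
grip_force: 15.0
```

>>> step_arm --deltas '[{"dp":[0,0,0.012],"twist":0},{"dp":[0,0,0],"twist":0}]'

```text
time_s: 32.15
ee_pos: [0.5035, -0.1624, -0.0094]
eef_rot: [3.142, 0.0, 1.606]
force: [-0.4, 1.0, 0.4]
grip_width: 0.0488
grip_force: 15.0
```

Contact is soft. I release and go for the third coil.

>>> step_arm --deltas '[{"dp":[0,0,0],"twist":0},{"dp":[0,0,0],"twist":0},{"dp":[0,0,0],"twist":0}]' --gripper 0.3

```text
time_s: 32.45
ee_pos: [0.5035, -0.1625, -0.0094]
eef_rot: [3.141, 0.0, 1.605]
force: [0.4, 0.8, -0.7]
grip_width: 0.0611
grip_force: 0.0
```

>>> step_arm --deltas '[{"dp":[0,0,-0.3],"twist":0},{"dp":[0,0,-0.5],"twist":0},{"dp":[0,0,-0.7],"twist":0},{"dp":[0,0,-0.7],"twist":0},{"dp":[0,0,-0.7],"twist":0},{"dp":[0,0,-0.6],"twist":0},{"dp":[0,0,0],"twist":0}]'

```text
time_s: 33.15
ee_pos: [0.5048, -0.163, 0.1346]
eef_rot: [3.136, 0.002, 1.606]
force: [1.4, -0.3, 0.3]
grip_width: 0.0603
grip_force: 0.0
```

```bash
python3 well.py; python3 fix.py
```

```text
[ 0.5048 -0.163   0.1346]
in wells 3546 [ 0.5019 -0.1236  0.0528] 0.06023323988433756 ((503.6294250488281, -131.6304168701172), 63.216426849365234)
scene (0.5139, 0.0902, 27.3, np.float64(0.0425), 55, [0.5148, 0.0916])
scene (0.6373, 0.2799, 24.9, np.float64(0.0565), 88, [0.637, 0.2765])
side (0.5101, 0.0941, 24.5, np.float64(0.0427), 130, [0.5087, 0.0954])
side (0.6259, 0.2903, 24.8, np.float64(0.0569), 239, [0.6224, 0.2949])
```

>>> step_arm --deltas '[{"dp":[0.4,0.12,0],"twist":0},{"dp":[0.8,0.25,0],"twist":0},{"dp":[0.9,0.28,0],"twist":0},{"dp":[0.9,0.28,0],"twist":0},{"dp":[0.9,0.29,0],"twist":0},{"dp":[0.9,0.29,0],"twist":0},{"dp":[0.9,0.29,0],"twist":0},{"dp":[0.9,0.29,0],"twist":0},{"dp":[0.9,0.29,0],"twist":0},{"dp":[0.9,0.29,0],"twist":0},{"dp":[0.9,0.29,0],"twist":0},{"dp":[0.8,0.25,0],"twist":0}]' --gripper 0.32

```text
time_s: 34.5
ee_pos: [0.6174, 0.2474, 0.1289]
eef_rot: [-3.139, 0.001, 1.606]
force: [0.0, -1.3, 0.2]
grip_width: 0.0624
grip_force: 0.0
```

>>> step_arm --deltas '[{"dp":[0.7,0.22,0.3],"twist":0},{"dp":[0.3,0.08,0.4],"twist":0},{"dp":[0,0,0.4],"twist":0},{"dp":[0,0,0.3],"twist":0},{"dp":[0,0,0],"twist":0},{"dp":[0,0,0],"twist":0}]'

```text
time_s: 35.1
ee_pos: [0.6285, 0.2853, 0.0749]
eef_rot: [3.142, 0.0, 1.605]
force: [-0.2, 0.4, 0.8]
grip_width: 0.0622
grip_force: 0.0
```

```bash
python3 look.py w10.png
```

```text
[0.6285 0.2853 0.0749] [3.1415 0.     1.6045] 0.062204819012463775 [-0.2   0.44  0.81]
(0.6288, 0.2877, 24.6, np.float64(0.0573), 2233, [0.6285, 0.2913])
tray ((565.8560791015625, 200.52371215820312), (268.901611328125, 209.9954071044922), 87.88262176513672) 0.019806040927950463
```

>>> step_arm --deltas '[{"dp":[0.04,0,0.3],"twist":0},{"dp":[0,0,0.4],"twist":0},{"dp":[0,0,0.4],"twist":0},{"dp":[0,0,0.4],"twist":0},{"dp":[0,0,0.4],"twist":0},{"dp":[0,0,0.2],"twist":0},{"dp":[0,0,0.1],"twist":0},{"dp":[0,0,0],"twist":0},{"dp":[0,0,0],"twist":0}]'

```text
time_s: 36.05
ee_pos: [0.6287, 0.2879, -0.0128]
eef_rot: [3.141, -0.0, 1.605]
force: [0.5, 0.0, 0.2]
grip_width: 0.0621
grip_force: 0.0
```

>>> step_arm --deltas '[{"dp":[0,0,0],"twist":0},{"dp":[0,0,0],"twist":0},{"dp":[0,0,0],"twist":0},{"dp":[0,0,0],"twist":0}]' --gripper -0.2

```text
time_s: 36.45
ee_pos: [0.6285, 0.2879, -0.0129]
eef_rot: [3.141, -0.0, 1.605]
force: [-0.7, -0.0, 3.9]
grip_width: 0.0484
grip_force: 15.0
```

>>> step_arm --deltas '[{"dp":[0,0,-0.15],"twist":0},{"dp":[0,0,-0.3],"twist":0},{"dp":[0,0,-0.5],"twist":0},{"dp":[0,0,-0.5],"twist":0},{"dp":[0,0,-0.5],"twist":0},{"dp":[0,0,-0.5],"twist":0},{"dp":[0,0,-0.4],"twist":0},{"dp":[0,0,0],"twist":0},{"dp":[0,0,0],"twist":0}]'

```text
time_s: 37.35
ee_pos: [0.6281, 0.2877, 0.1002]
eef_rot: [-3.141, 0.0, 1.606]
force: [-0.6, 0.0, -1.7]
grip_width: 0.0485
grip_force: 15.0
```

>>> step_arm --deltas '[{"dp":[-0.4,-0.11,0],"twist":0},{"dp":[-0.9,-0.25,0],"twist":0},{"dp":[-0.9,-0.25,0],"twist":0},{"dp":[-0.9,-0.25,0],"twist":0},{"dp":[-0.9,-0.25,0],"twist":0},{"dp":[-0.9,-0.25,0],"twist":0},{"dp":[-0.9,-0.25,0],"twist":0},{"dp":[-0.9,-0.25,0],"twist":0},{"dp":[-0.9,-0.25,0],"twist":0},{"dp":[-0.9,-0.25,0],"twist":0},{"dp":[-0.9,-0.24,0],"twist":0},{"dp":[-0.9,-0.24,0],"twist":0}]'

```text
time_s: 38.55
ee_pos: [0.5279, -0.1292, 0.0994]
eef_rot: [-3.14, -0.001, 1.606]
force: [0.1, 0.4, -1.3]
grip_width: 0.0486
grip_force: 15.0
```

>>> step_arm --deltas '[{"dp":[-0.9,-0.24,0],"twist":0},{"dp":[-0.9,-0.24,0],"twist":0},{"dp":[-0.5,-0.13,0],"twist":0},{"dp":[-0.19,-0.05,0],"twist":0},{"dp":[0,0,0],"twist":0},{"dp":[0,0,0],"twist":0},{"dp":[0,0,0],"twist":0}]'

```text
time_s: 39.25
ee_pos: [0.5064, -0.2272, 0.1003]
eef_rot: [-3.141, -0.0, 1.607]
force: [-0.1, 0.7, -2.1]
grip_width: 0.0487
grip_force: 15.0
```

```bash
python3 carry.py w11.png
```

```text
[ 0.5064 -0.2272  0.1003] [-3.141 -0.     1.607] 0.04871617749156166 14.999542671139352 [-0.06  0.66 -2.11]
coil 5032 0.17060885588927438 ((0.03083973005414009, 0.44747087359428406), 24.98632049560547) [-0.0001  0.      0.067 ]
carrier 6294 ((505.84332275390625, -233.39013671875), (108.06771850585938, 330.01708984375), 2.0771493911743164) [-0.398  -0.0694]
```

>>> step_arm --deltas '[{"dp":[-0.02,-0.01,0.3],"twist":0},{"dp":[0,0,0.4],"twist":0},{"dp":[0,0,0.4],"twist":0},{"dp":[0,0,0.4],"twist":0},{"dp":[0,0,0.4],"twist":0},{"dp":[0,0,0.4],"twist":0},{"dp":[0,0,0.2],"twist":0},{"dp":[0,0,0.1],"twist":0},{"dp":[0,0,0],"twist":0},{"dp":[0,0,0],"twist":0}]'

```text
time_s: 40.3
ee_pos: [0.5061, -0.2293, -0.003]
eef_rot: [3.141, 0.0, 1.606]
force: [0.4, -0.4, -0.8]
grip_width: 0.0487
grip_force: 15.0
```

>>> step_arm --deltas '[{"dp":[0,0,0.025],"twist":0},{"dp":[0,0,0.015],"twist":0},{"dp":[0,0,0],"twist":0}]'

```text
time_s: 40.6
ee_pos: [0.5058, -0.2292, -0.0049]
eef_rot: [3.141, 0.0, 1.605]
force: [-0.1, -0.1, -1.8]
grip_width: 0.0485
grip_force: 15.0
```

>>> step_arm --deltas '[{"dp":[0,0,0.025],"twist":0},{"dp":[0,0,0.02],"twist":0},{"dp":[0,0,0],"twist":0}]'

```text
time_s: 40.9
ee_pos: [0.5057, -0.2292, -0.007]
eef_rot: [-3.141, -0.0, 1.605]
force: [-0.1, -0.3, -1.5]
grip_width: 0.0483
grip_force: 15.0
```

>>> step_arm --deltas '[{"dp":[0,0,0.012],"twist":0},{"dp":[0,0,0],"twist":0}]'

```text
time_s: 41.1
ee_pos: [0.5057, -0.2292, -0.0074]
eef_rot: [-3.142, -0.0, 1.605]
force: [-0.8, -0.2, -1.6]
grip_width: 0.0489
grip_force: 15.0
```

>>> step_arm --deltas '[{"dp":[0,0,0.015],"twist":0},{"dp":[0,0,0],"twist":0}]'

```text
time_s: 41.3
ee_pos: [0.5058, -0.2292, -0.0079]
eef_rot: [3.141, 0.0, 1.606]
force: [-0.1, -0.8, -2.0]
grip_width: 0.0487
grip_force: 15.0
```

```bash
python3 -c "
from h import *
print(ctrl.get_obs()['force'].round(2),ctrl.get_obs()['ee_pos'].round(4))"
```

```text
[-0.06 -0.83 -2.03] [ 0.5058 -0.2292 -0.0079]
```

>>> step_arm --deltas '[{"dp":[0,0,0.012],"twist":0},{"dp":[0,0,0],"twist":0}]'

```text
time_s: 41.5
ee_pos: [0.5058, -0.2293, -0.008]
eef_rot: [3.141, 0.0, 1.606]
force: [-2.9, 1.2, 5.0]
grip_width: 0.0488
grip_force: 15.0
```

Contact is gentle. I release, check all three, then head for the keeper.

>>> step_arm --deltas '[{"dp":[0,0,0],"twist":0},{"dp":[0,0,0],"twist":0},{"dp":[0,0,0],"twist":0}]' --gripper 0.3

```text
time_s: 41.8
ee_pos: [0.5058, -0.2292, -0.0085]
eef_rot: [3.142, -0.0, 1.605]
force: [0.8, 0.7, -0.2]
grip_width: 0.0607
grip_force: 0.0
```

>>> step_arm --deltas '[{"dp":[0,0,-0.3],"twist":0},{"dp":[0,0,-0.5],"twist":0},{"dp":[0,0,-0.7],"twist":0},{"dp":[0,0,-0.7],"twist":0},{"dp":[0,0,-0.7],"twist":0},{"dp":[0,0,-0.7],"twist":0},{"dp":[0,0,0],"twist":0}]'

```text
time_s: 42.5
ee_pos: [0.5072, -0.23, 0.1402]
eef_rot: [3.136, 0.003, 1.606]
force: [-0.2, 0.3, -0.4]
grip_width: 0.0612
grip_force: 0.0
```

>>> step_arm --deltas '[{"dp":[0.3,0.14,0],"twist":0},{"dp":[0.7,0.35,0],"twist":0},{"dp":[0.8,0.4,0],"twist":0},{"dp":[0.8,0.4,0],"twist":0},{"dp":[0.8,0.4,0],"twist":0},{"dp":[0.8,0.4,0],"twist":0},{"dp":[0.7,0.35,0],"twist":0},{"dp":[0.48,0.2,0],"twist":0},{"dp":[0,0,0],"twist":0},{"dp":[0,0,0],"twist":0},{"dp":[0,0,0],"twist":0}]' --gripper -1

```text
time_s: 43.6
ee_pos: [0.6033, -0.0109, 0.1351]
eef_rot: [-3.141, -0.0, 1.605]
force: [-0.3, 0.1, -1.2]
grip_width: 0.0007
grip_force: 0.0
```

```bash
python3 carry.py w12.png 2>/dev/null; python3 bar2.py;python3 - <<'E'
from h import *
p,d=shot('scene');P=pts('scene',d,d>0);hsv=cv2.cvtColor(p,cv2.COLOR_RGB2HSV)[d>0]
y=(hsv[:,0]>18)&(hsv[:,0]<36)&(hsv[:,1]>110)&(P[:,2]<.12)&(abs(P[:,0]-.505)<.06)&(P[:,1]<-.055)&(P[:,1]>-.4)
for k in (-.0945,-.1614,-.2284,-.295,-.362):
    q=P[y&(abs(P[:,1]-k)<.033)]; print(k,len(q),q[:,2].max() if len(q) else 0, q.mean(0).round(3) if len(q) else 0)
cv2.imwrite('pics/s_full.png',cv2.resize(p[150:290,200:400,::-1],None,fx=4,fy=4))
E
```

```text
[ 0.6033 -0.0109  0.1351] [-3.141 -0.     1.605] 0.0006604801237181012 0.0 [-0.3   0.07 -1.16]
scene bar own x,z 237 0.0797 0.0762 [0.051 0.085] [0.07  0.082]
scene 1 37 [0.0815 0.214  0.0851] [0.191 0.24 ]
scene -1 71 [ 0.0809 -0.215   0.0775] [-0.24  -0.189]
side bar own x,z 209 0.0722 0.0789 [-0.008  0.08 ] [0.073 0.086]
side 1 41 [0.0718 0.2203 0.0792] [0.193 0.244]
side -1 26 [ 0.0722 -0.2139  0.0788] [-0.235 -0.187]
-0.0945 25 0.06340033456795435 [ 0.506 -0.089  0.052]
-0.1614 26 0.060967979624704904 [ 0.509 -0.154  0.056]
-0.2284 52 0.05958174483819101 [ 0.514 -0.218  0.055]
-0.295 0 0 0
-0.362 0 0 0
```

View pics/s_full.png

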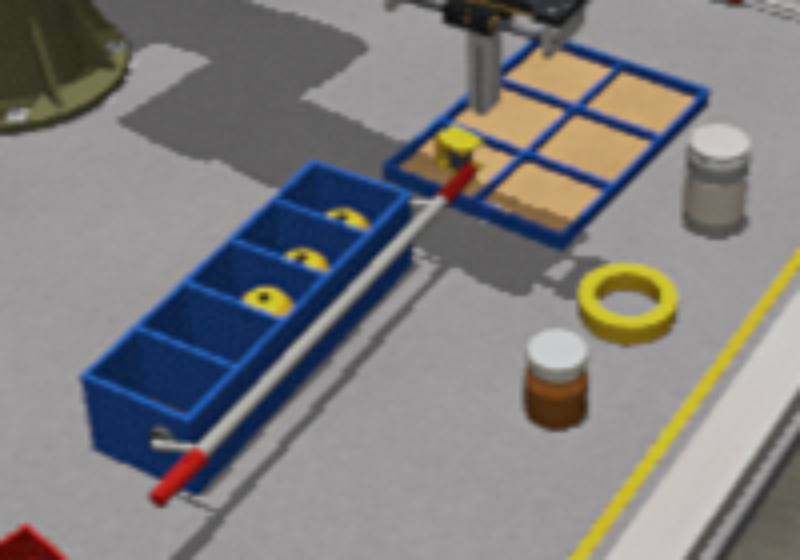

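All three coils are seated in wells 3, 4 and 5 (crop pixels (268,300), (305,260), (347,218)), the tray holds only the frame, and the bar is still open. I lower on the +x side of the grip and swing it back along its arc.

>>> step_arm --deltas '[{"dp":[0,0,0.6],"twist":0},{"dp":[0,0,0.7],"twist":0},{"dp":[0,0,0.7],"twist":0},{"dp":[0,0,0.6],"twist":0},{"dp":[0,0,0.4],"twist":0},{"dp":[0,0,0.1],"twist":0},{"dp":[0,0,0],"twist":0},{"dp":[0,-0.1,0],"twist":0},{"dp":[0,-0.1,0],"twist":0}]'

```text
time_s: 44.7
ee_pos: [0.5961, -0.0108, 0.0126]
eef_rot: [3.14, 0.0, 1.606]
force: [-0.5, -0.7, -0.4]
grip_width: 0.0004
grip_force: 0.0
```

>>> step_arm --deltas '[{"dp":[0,-0.06,-0.09],"twist":0},{"dp":[0,-0.06,-0.09],"twist":0}]'

```text
time_s: 44.9
ee_pos: [0.592, -0.0109, 0.0201]
eef_rot: [3.138, 0.0, 1.605]
force: [8.0, 1.5, -0.3]
grip_width: 0.0002
grip_force: 3.9
```

>>> step_arm --deltas '[{"dp":[0,-0.06,-0.09],"twist":0},{"dp":[0,-0.07,-0.09],"twist":0},{"dp":[0,-0.07,-0.09],"twist":0}]'

```text
time_s: 45.2
ee_pos: [0.5853, -0.0112, 0.0319]
eef_rot: [3.135, 0.0, 1.606]
force: [9.7, 2.0, 4.3]
grip_width: 0.0004
grip_force: 5.2
```

>>> step_arm --deltas '[{"dp":[0,-0.1,-0.07],"twist":0},{"dp":[0,-0.1,-0.07],"twist":0},{"dp":[0,-0.1,-0.06],"twist":0}]'

```text
time_s: 45.5
ee_pos: [0.5754, -0.0117, 0.0418]
eef_rot: [3.129, 0.001, 1.605]
force: [12.3, -0.4, 8.2]
grip_width: 0.0004
grip_force: 5.6
```

>>> step_arm --deltas '[{"dp":[0,-0.12,-0.05],"twist":0},{"dp":[0,-0.12,-0.03],"twist":0},{"dp":[0,-0.12,-0.02],"twist":0},{"dp":[0,-0.12,0],"twist":0}]'

```text
time_s: 45.9
ee_pos: [0.552, -0.0123, 0.0424]
eef_rot: [3.14, 0.0, 1.606]
force: [3.4, -0.2, 1.4]
grip_width: 0.0004
grip_force: 1.5
```

>>> step_arm --deltas '[{"dp":[0,-0.12,0],"twist":0},{"dp":[0,-0.12,0],"twist":0},{"dp":[0,-0.12,0],"twist":0},{"dp":[0,-0.12,0.03],"twist":0}]'

```text
time_s: 46.3
ee_pos: [0.5321, -0.0129, 0.0402]
eef_rot: [-3.141, -0.0, 1.605]
force: [1.8, -0.2, 1.3]
grip_width: 0.0008
grip_force: 0.8
```

```bash
python3 bar2.py
```

```text
scene bar own x,z 246 0.0175 0.1078 [-0.003  0.022] [0.076 0.112]
scene 1 17 [0.0189 0.2017 0.1089] [0.188 0.214]
scene -1 72 [ 0.0188 -0.2151  0.109 ] [-0.241 -0.188]
side bar own x,z 148 0.0127 0.1075 [0.006 0.049] [0.065 0.113]
side 1 57 [0.0098 0.2176 0.107 ] [0.174 0.243]
```

The bar has about 13 mm left to travel. I push it slowly home, watching the force.

>>> step_arm --deltas '[{"dp":[0,-0.08,0.02],"twist":0},{"dp":[0,-0.08,0.03],"twist":0},{"dp":[0,-0.08,0.03],"twist":0},{"dp":[0,0,0],"twist":0}]'

```text
time_s: 46.8
ee_pos: [0.5224, -0.0133, 0.0368]
eef_rot: [-3.141, -0.0, 1.605]
force: [0.5, 0.2, 1.0]
grip_width: 0.0006
grip_force: 0.0
```

>>> step_arm --deltas '[{"dp":[0,-0.05,0.02],"twist":0},{"dp":[0,0,0],"twist":0}]'

```text
time_s: 47.0
ee_pos: [0.5208, -0.0133, 0.0362]
eef_rot: [-3.141, -0.0, 1.606]
force: [-0.6, -0.5, 0.2]
grip_width: 0.0001
grip_force: 0.0
```

>>> step_arm --deltas '[{"dp":[0,-0.04,0.01],"twist":0},{"dp":[0,0,0],"twist":0}]'

```text
time_s: 47.2
ee_pos: [0.5193, -0.0134, 0.0358]
eef_rot: [-3.141, -0.0, 1.606]
force: [-0.2, -0.4, 0.4]
grip_width: 0.0005
grip_force: 0.0
```

>>> step_arm --deltas '[{"dp":[0,-0.03,0.01],"twist":0},{"dp":[0,0,0],"twist":0}]'

```text
time_s: 47.4
ee_pos: [0.5186, -0.0134, 0.0357]
eef_rot: [3.141, 0.0, 1.605]
force: [4.5, 0.1, -1.0]
grip_width: 0.0004
grip_force: 2.2
```

```bash
python3 bar2.py
```

```text
scene bar own x,z 255 0.0039 0.1011 [-0.007  0.01 ] [0.077 0.106]
scene 1 17 [0.0088 0.2017 0.112 ] [0.189 0.215]
scene -1 76 [ 0.0046 -0.2141  0.1027] [-0.24  -0.188]
side bar own x,z 142 -0.0009 0.1029 [-0.007  0.032] [0.062 0.108]
side 1 58 [-0.0031  0.2196  0.1048] [0.19  0.244]
```

>>> step_arm --deltas '[{"dp":[0,-0.02,0.01],"twist":0},{"dp":[0,0,0],"twist":0}]'

```text
time_s: 47.7
ee_pos: [0.5186, -0.0134, 0.0357]
eef_rot: [3.139, 0.0, 1.605]
force: [9.1, 0.5, -1.1]
grip_width: 0.0003
grip_force: 4.5
```

>>> step_arm --deltas '[{"dp":[0,-0.02,0.01],"twist":0},{"dp":[0,0,0],"twist":0}]'

```text
time_s: 47.9
ee_pos: [0.5187, -0.0135, 0.0357]
eef_rot: [3.137, 0.0, 1.605]
force: [13.3, 1.6, -1.4]
grip_width: 0.0005
grip_force: 6.5
```

>>> step_arm --deltas '[{"dp":[0,0.1,0],"twist":0},{"dp":[0,0.4,0],"twist":0},{"dp":[0,0.5,0],"twist":0},{"dp":[0,0,-0.6],"twist":0},{"dp":[0,0,-0.8],"twist":0},{"dp":[0,0,-0.8],"twist":0},{"dp":[0,0,-0.8],"twist":0},{"dp":[0,0,-0.8],"twist":0},{"dp":[0,0,-0.5],"twist":0},{"dp":[0,0,0],"twist":0},{"dp":[0,0,0],"twist":0}]'

```text
time_s: 49.0
ee_pos: [0.5562, -0.0121, 0.2058]
eef_rot: [-3.14, -0.0, 1.605]
force: [0.0, -0.1, -0.3]
grip_width: 0.0006
grip_force: 0.0
```

```bash
python3 bar2.py
python3 - <<'E'
from h import *
p,d=shot('scene');cv2.imwrite('pics/fin.png',cv2.resize(p[150:290,200:400,::-1],None,fx=4,fy=4));print(ctrl.get_obs()['ee_pos'])
E
```

```text
scene bar own x,z 250 0.0044 0.1018 [-0.008  0.01 ] [0.077 0.107]
scene 1 34 [0.0098 0.2102 0.1214] [0.187 0.236]
scene -1 75 [ 0.0051 -0.2144  0.1032] [-0.241 -0.19 ]
side bar own x,z 266 -0.0008 0.1023 [-0.007  0.052] [0.067 0.108]
side 1 55 [-0.0031  0.2204  0.1054] [0.193 0.242]
side -1 34 [-0.0019 -0.2122  0.1063] [-0.238 -0.189]
[ 0.55603098 -0.01206194  0.20517676]
```

View pics/fin.png

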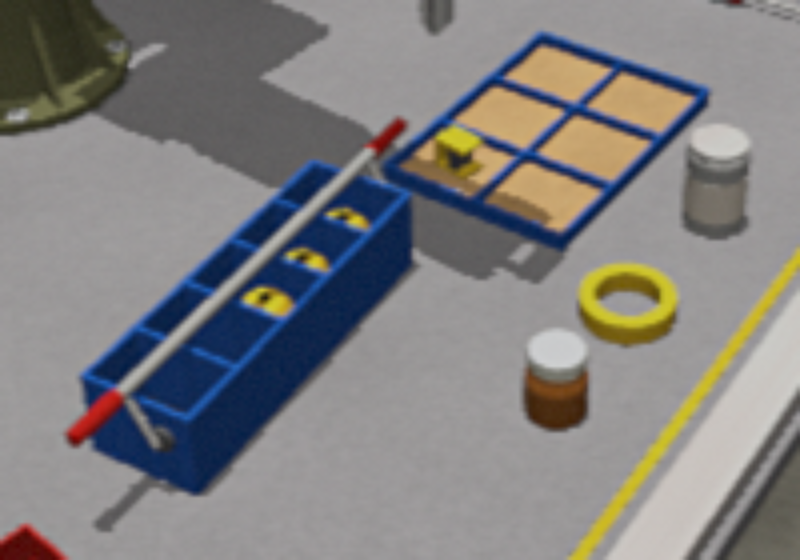

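The bar lies shut over the middle of the wells, all three coils are in, the frame is still in the tray, and the arm is clear. I hand the job in.

```bash
python3 -c "
from station import ctrl
print(ctrl.hand_in())"
```

```text
the job is handed in; nothing more can be done
None
```

The job is handed in, with no verdict returned: the keeper was swung fully open, the three coils present stand on the rubber in wells 3, 4 and 5, and the keeper is shut against its stop; the first coil was pressed with about 18 N as it touched down (the others 5 N or less), and the frame and bystanders were not moved.

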